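Load the collimator: uncap, lens cell, graded aperture rings, cap

ROBOT

A 6-joint arm with a two-finger parallel gripper is mounted at the origin on a cart in front of the work surface, level with it; the furniture and walls round the work are solid. World frame = base frame: x ahead of the robot, y to its left, z up, the work surface at z = 0. Lengths are in m, angles in degrees, forces in N, time in s.
With the tool pointing down it reaches from about 0.3 to 0.75 m from the base axis. Payload 8.5 kg.
Tool frame: the origin (TCP) lies at the very end of the fingers, on their centre line; the grasp point (between the pads) lies 19 mm behind it; z points along the fingers, y is the line along which they close (so a half turn about z gives the same grasp; the last joint's range is limited). The gripper opens to 85 mm and grips with 20 to 120 N. Pads are 22 mm wide; open, the fingers measure 114 mm over their backs; the gripper's body (76 mm by 85 mm) begins 54 mm behind the grasp point. The pads swing forward as they close: fully open they stand 13 mm farther back than shut.
Start: joints at [-81.148, 21.807, 74.336, -0, 83.858, -12.336], TCP at [0.199, -0.513, 0.231] pointing down, gripper open.
Joint ranges: [-178.18, 178.18], [-50.72, 133.34], [12.68, 142.11], [-81.47, 261.47], [9.98, 163.14], [-165.26, 165.26]. Speed limits (degrees/s): [136.94, 136.94, 180, 180, 180, 180].

INTERFACE

Orientations are given as a 3x3 rotation matrix whose columns are the frame's x, y, z axes.
In Python, from rig import env gives the robot as it stands.
- The arm moves only by the tool move_arm, never from a script. Its argument "plan" is a list of rows, each a list of 7 numbers: the turn, a rotation vector about the tool's x, y, z in degrees, then the shift along the tool's x, y, z in cm, then the gripper command: -1 is shut, 1 is fully open, values between are in proportion. In form: [[ax, ay, az, tx, ty, tz, jaw], ...]. A call has 1 to 5 rows; each row is the pose to reach, as a shift and turn from the pose commanded when the call began, along the tool's axes at that moment; what a row does not reach only later rows make up. A row lasts 1/10 s, in which the tool goes at most 50 mm and 8.59 degrees, less where a joint would pass 70% of its speed; a pose out of reach is approached as far as the arm can. A call with a gripper value outside its range is refused whole. The fingers move at their own pace and stop on an object; "squeeze" is the grip in N (left out, the last holds). Time passes only in rows, so rows that repeat a pose let the fingers close. It gives the time, the measured TCP pose, the force, the opening and the grip force at its end, in the units of the state.
- env.observe(): the state, without advancing time (a new reading comes with each control period).
- env.get_image(name): name is "scene" or "top" or "wrist"; returns a dict with "color" (400x640x3 uint8, red, green, blue), "fov_y" (degrees; the focal length in pixels is half the picture's height over the tangent of half this angle, whatever the lens; pixels are square), "cx", "cy" (the principal point, pixels), "R" (3x3) and "t" (3): a world point X has camera coordinates R X + t. Camera axes: x right, y down, z forward; pixel columns grow to the right and rows downward; lengths in m; the calibration is good to about 2 mm. The wrist camera is an equidistant fisheye: a pixel r from the principal point sees the ray r / f radians off the axis. A picture is of the moment at which its call begins. There is no depth.
- env.close_job(): hands the job in; it is judged then, once.
Trained networks look in a picture, given as the dict that the camera call returned (one of the last four; its "shot" number tells which), for a name from the list of things; names that differ only in an ending like _2 or _b are one class to them, and where a whole thing is asked for, a point or a joint stands for the part that bears it (a point fixed in the world has none). Each returns a list of dicts, best first, with "conf" (0 to 1); they miss things now and then, are a little off and sometimes report something else, mostly with a low value. They report only what shows in the picture. A call takes as long as a camera call.
- env.outline_of(target, picture): "mask" (400x640 bool, what is visible of it) and "bbox" ([centre column, centre row, width, height] in pixels, round what is visible of it).
- env.tip_of(target, picture): "pixel" ([column, row] in pixels: a listed point, or the origin of a listed thing).
The state is a dict: "time_s": time; "q": joint angles; "qvel": joint speeds; "joint_efforts": joint torques, N m; "position": TCP position; "tool_rot": TCP orientation; "ft_force": force on the tool from outside, world axes, zero at the start; "wrist_torque": the same for the moment, N m; "grip_width": finger opening in m; "gripper_force": force on a finger pad.
Only numpy, scipy, OpenCV 4.12 (cv2) and the standard library are available. Lean on these libraries where they do the work, as an engineer would, in place of code of your own. Each camera call takes 0.05 s, during which the arm holds its last target. There are 200 camera calls.

TASK

Load the analyser's collimator: take the dust cap off the slotted barrel and set it aside, lay the lens cell flat on the bottom of the bore, then stack on it every aperture ring that lies on the mat, the one with the narrowest opening first and each wider one above it, so that the light cone opens towards the mouth. Then press the cap back onto the mouth until it sits level and fully home all round, and do not disturb the tools and glassware near by.

Things in the scene. Friction and masses are not known exactly. Their poses are not given: they have to be found in the camera images.
- barrel: Aluminium barrel, fixed, mouth up, on a round flange (104 mm diameter, 8 mm thick) that stands on a 2 mm dark grey mat covering the work area. Origin: centre of the flange's underside, z up. Outside diameter 76 mm, bore 64 mm; inner floor 10 mm and rim 64 mm above the origin. Two opposite slots, 36 mm wide, lie towards its own +y and -y, open at the top, down to the inner floor, to let fingers in.
- bore_floor (a point): Centre of the barrel's inner floor, on the bore axis; axes as the barrel's. Fingers that close along the barrel's y axis can carry a part through the slots right down to here; just outside the slots the flange's top lies 2 mm below this level.
- barrel_rim (a point): Centre of the barrel's mouth, on the bore axis at rim height, 54 mm above the inner floor; axes as the barrel's. The topmost 3 mm of the bore widen as a lead-in to 67.6 mm.
- lens_cell: Lens cell: aluminium ring with a domed, pale greenish glass lens set in it, outside diameter 60 mm, 12 mm tall, the glass slightly below its upper face. Starts lying on the mat, dome upward. Origin: centre of its underside; z up. About 90 g.
- ring_16: Aperture ring of bare aluminium lying flat on the mat, outside diameter 60 mm, 8 mm thick, with a central through hole of 16 mm (the narrowest of the four kinds). Origin: centre of its underside; z points up. May be absent in a given start. About 50 g.
- ring_27: Aperture ring of bare aluminium lying flat on the mat, outside diameter 60 mm, 8 mm thick, with a central through hole of 27 mm (the second narrowest of the four kinds). Origin: centre of its underside; z points up. May be absent in a given start. About 50 g.
- ring_38: Aperture ring of bare aluminium lying flat on the mat, outside diameter 60 mm, 8 mm thick, with a central through hole of 38 mm (the second widest of the four kinds). Origin: centre of its underside; z points up. May be absent in a given start. About 50 g.
- ring_49: Aperture ring of bare aluminium lying flat on the mat, outside diameter 60 mm, 8 mm thick, with a central through hole of 49 mm (the widest of the four kinds). Origin: centre of its underside; z points up. May be absent in a given start. About 50 g.
- dust_cap: Black plastic cap, at first home on the barrel; a plain pull lifts it off. Origin: centre of its plug's underside, z up. Plug 60 mm wide, 8 mm long, with four sprung balls (67 mm over them, 3 mm above its underside); above it a 76 mm disc from 8 to 14 mm; on top a knurled knob 32 mm wide from 14 to 32 mm. Just laid on, it rides 2 to 4 mm high on the balls; about 10 N pushes it home, disc on rim, origin 8 mm below rim. Any yaw. 100 g.
- hex_key: Bystander: black hex key, 94 mm long, lying on the mat beyond the parts. Leave alone.
- fuse_box: Bystander: small clear box, 35 x 60 x 14 mm, lying on the mat beyond the parts. Leave alone.
- spanner: Bystander: open-end spanner, 160 mm long, lying on the mat beyond the parts. Leave alone.
- beaker: Bystander: clear plastic beaker, 68 mm wide, 76 mm tall, on the worktop to the right. Leave alone.

How it is judged (in metres and radians):
On the way, in this order (a step that is already met when the one before it is completed fails the run):
1. the dust cap is off the barrel (horizontal distance between dust_cap and barrel_rim above 0.08 m), for 0.2 s.
2. the lens cell lies flat on the bottom of the bore (horizontal distance between lens_cell and bore_floor below 0.004 m and z of lens_cell in the frame of bore_floor between -0.003 and 0.002 m and angle between lens_cell's own z axis and vertical below 0.06 rad), for 0.2 s.
3. the ring with the 16 mm hole lies flat in the bore above the lens cell and all narrower rings (horizontal distance between ring_16 and bore_floor below 0.004 m and z of ring_16 in the frame of bore_floor between 0.01 and 0.014 m and angle between ring_16's own z axis and vertical below 0.06 rad), for 0.2 s.
4. the ring with the 27 mm hole lies flat in the bore above the lens cell and all narrower rings (horizontal distance between ring_27 and bore_floor below 0.004 m and z of ring_27 in the frame of bore_floor between 0.01 and 0.022 m and angle between ring_27's own z axis and vertical below 0.06 rad and z of ring_27 in the frame of ring_16 above 0.006 m), for 0.2 s.
5. the ring with the 38 mm hole lies flat in the bore above the lens cell and all narrower rings (horizontal distance between ring_38 and bore_floor below 0.004 m and z of ring_38 in the frame of bore_floor between 0.01 and 0.03 m and angle between ring_38's own z axis and vertical below 0.06 rad and z of ring_38 in the frame of ring_16 above 0.006 m and z of ring_38 in the frame of ring_27 above 0.006 m), for 0.2 s.
6. the ring with the 49 mm hole lies flat in the bore above the lens cell and all narrower rings (horizontal distance between ring_49 and bore_floor below 0.004 m and z of ring_49 in the frame of bore_floor between 0.01 and 0.038 m and angle between ring_49's own z axis and vertical below 0.06 rad and z of ring_49 in the frame of ring_16 above 0.006 m and z of ring_49 in the frame of ring_27 above 0.006 m and z of ring_49 in the frame of ring_38 above 0.006 m), for 0.2 s.
7. the dust cap sits level and fully home on the rim (horizontal distance between dust_cap and barrel_rim below 0.004 m and z of dust_cap in the frame of barrel_rim between -0.01 and -0.0065 m and angle between dust_cap's own z axis and vertical below 0.035 rad), for 0.2 s.
At the end, for the whole second after the job is handed in: The lens cell lies on the bore's floor (within 2 mm of height, 4 mm of the axis, 3 degrees of level); every aperture ring present lies level on it in the bore, each above all rings with narrower holes; the dust cap's disc lies on the rim (within 1.5 mm, 2 degrees); everything is at rest (all of step 2 and all of step 3 and all of step 4 and all of step 5 and all of step 6 and all of step 7 and linear speed of each of lens_cell, ring_16, ring_27, ring_38, ring_49, dust_cap below 0.02 m/s); the robot touches nothing.
It fails at once if the hex key is pushed more than 3 cm (distance of hex_key from where it was at the start of the episode above 0.03 m).
It fails at once if the fuse box is pushed more than 3 cm (distance of fuse_box from where it was at the start of the episode above 0.03 m).
It fails at once if the spanner is pushed more than 3 cm (distance of spanner from where it was at the start of the episode above 0.03 m).
It fails at once if the beaker is pushed more than 3 cm (distance of beaker from where it was at the start of the episode above 0.03 m).
Of ring_16, ring_27, ring_38, ring_49 only 2 to 4 are there at a start; the rules pass over those that are not, and their reading is None.
At some moment in a run one of lens_cell, ring_16, ring_27, ring_38, ring_49 may be knocked a few centimetres aside while the robot is not near it.
It also fails if it takes over 210 s, if anything falls off the work surface, if the arm or the gripper's body presses on something with over 40 N, if the wrist force passes 120 N, or if a joint passes its speed limit or range.

## Working session

There is one attempt and no reset: what is moved stays moved. The work goes in short steps, Python scripts to look and compute and a tool call to move; the robot and the scene stay as the last step left them, time stands still between calls to the robot, and variables do not carry over. Pictures are saved under pics/ and viewed, at most 14 in all, crops included, and the job is handed in when it is done.

Besides the shell and the picture viewer there is one more tool, called after "Emit:" as name(argument=value, ...), one argument or row to a line, values as JSON. move_arm: Moves the arm, as the interface text tells. Its arguments: {"type":"object","properties":{"plan":{"type":"array"},"squeeze":{"type":"number"}},"required":["plan"]}

```bash
ls; mkdir -p pics
python3 - <<'E'
from rig import env
import cv2,numpy as np
s=env.observe(); print(s['time_s'],s['position'],s['tool_rot'],s['grip_width'])
ims=[]
for n in('scene','top','wrist'):
    p=env.get_image(n); cv2.imwrite(f'pics/{n}0.png',p['color'][...,::-1]); print(n,p['fov_y'],p['cx'],p['cy'],np.round(p['R'],3).tolist(),np.round(p['t'],3).tolist())
    for k in ['barrel','bore_floor','barrel_rim','lens_cell','ring_16','ring_27','ring_38','ring_49','dust_cap','hex_key','fuse_box','spanner','beaker']:
        print(k,[(np.round(d['pixel']).tolist(),round(d['conf'],2)) for d in env.tip_of(k,p)[:3]])
E
```

```text
pics
0.0 [ 0.19872864 -0.51251412  0.2306876 ] [[ 9.32410370e-01  3.61401210e-01 -2.58029223e-04]
 [ 3.61401178e-01 -9.32409221e-01  1.49454043e-03]
 [ 2.99539892e-04 -1.48677706e-03 -9.99998850e-01]] 0.08526728023718373
scene 51.927729706789535 320.2768838685098 199.8401444013691 [[-0.783, -0.622, 0.003], [-0.461, 0.577, -0.674], [0.417, -0.529, -0.739]] [0.478, 0.279, 0.936]
barrel [([341.0, 194.0], 0.61)]
bore_floor [([337.0, 187.0], 0.76)]
barrel_rim [([345.0, 178.0], 0.95), ([300.0, 193.0], 0.52)]
lens_cell [([311.0, 230.0], 0.86), ([344.0, 178.0], 0.73)]
ring_16 [([319.0, 301.0], 0.92), ([271.0, 266.0], 0.59)]
ring_27 [([319.0, 301.0], 0.92), ([271.0, 266.0], 0.59)]
ring_38 [([319.0, 301.0], 0.92), ([271.0, 266.0], 0.59)]
ring_49 [([319.0, 301.0], 0.92), ([271.0, 266.0], 0.59)]
dust_cap [([341.0, 179.0], 0.6)]
hex_key [([344.0, 178.0], 0.57), ([426.0, 170.0], 0.54), ([304.0, 194.0], 0.46)]
fuse_box [([210.0, 273.0], 0.73)]
spanner [([253.0, 230.0], 0.63), ([311.0, 230.0], 0.63)]
beaker [([427.0, 170.0], 0.88)]
top 51.784659837546684 318.9896465184032 203.92063951028157 [[-0.014
[... 325 characters left out ...]
49)]
ring_27 [([237.0, 252.0], 0.92), ([234.0, 200.0], 0.49)]
ring_38 [([237.0, 252.0], 0.92), ([234.0, 200.0], 0.49)]
ring_49 [([237.0, 252.0], 0.92), ([234.0, 200.0], 0.49)]
dust_cap [([352.0, 190.0], 0.65)]
hex_key [([326.0, 158.0], 0.39)]
fuse_box [([196.0, 158.0], 0.6), ([259.0, 154.0], 0.41)]
spanner [([255.0, 152.0], 0.48)]
beaker [([444.0, 243.0], 0.64), ([324.0, 158.0], 0.56)]
wrist 65.70646984690485 317.4650638453343 195.94381641384467 [[0.362, -0.932, 0.001], [-0.899, -0.348, 0.267], [-0.249, -0.097, -0.964]] [-0.552, -0.035, 0.378]
barrel []
bore_floor []
barrel_rim []
lens_cell []
ring_16 []
ring_27 []
ring_38 []
ring_49 []
dust_cap []
hex_key []
fuse_box []
spanner []
beaker []
```

Run:
```python
import cv2
a=cv2.imread('pics/top0.png')[120:290,160:480]; cv2.imwrite('pics/topc.png',cv2.resize(a,None,fx=2.5,fy=2.5,interpolation=cv2.INTER_CUBIC))
```

```text
(no output)
```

View pics/scene0.png

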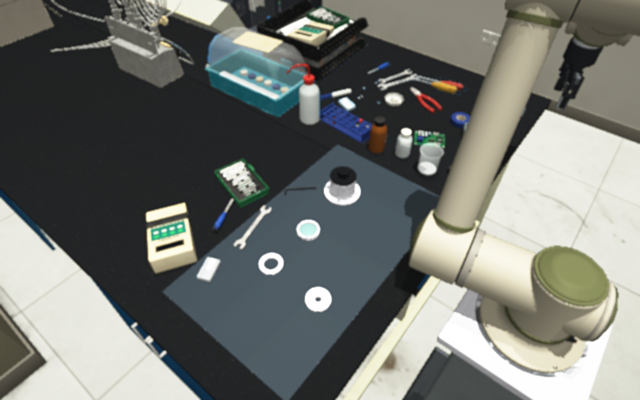

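View pics/topc.png

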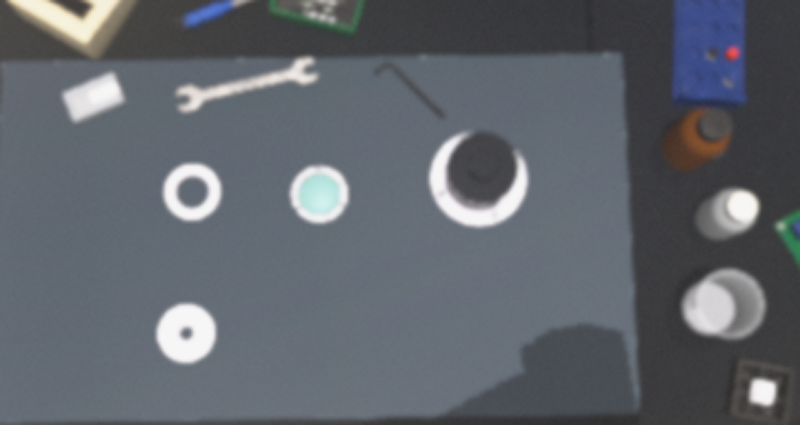

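The scene shows the capped barrel (343,185), lens cell (308,230), a wide ring (271,264) and the 16 mm ring (318,299), with bystanders beyond them. Only two rings are present.

```bash
cat > h.py <<'E'
from rig import env
import numpy as np, cv2
def foc(p): return 200/np.tan(np.radians(p['fov_y'])/2)
def ray(p,px,fish=False):
    d=(np.array(px,float)-[p['cx'],p['cy']])/foc(p)
    if fish:
        r=np.hypot(*d); v=np.array([*(d/max(r,1e-9)*np.sin(r)),np.cos(r)])
    else: v=np.array([*d,1.])
    R=np.array(p['R']); v=R.T@v
    return -R.T@np.array(p['t']), v/np.linalg.norm(v)
def proj(p,X,fish=False):
    c=np.array(p['R'])@np.array(X,float)+p['t']
    if fish:
        s=np.hypot(c[0],c[1]); u=c[:2]/max(s,1e-9)*np.arctan2(s,c[2])
    else: u=c[:2]/c[2]
    return u*foc(p)+[p['cx'],p['cy']]
def atz(r,z): return r[0]+r[1]*(z-r[0][2])/r[1][2]
def tri(rs):
    A=sum(np.eye(3)-np.outer(d,d) for c,d in rs); b=sum((np.eye(3)-np.outer(d,d))@c for c,d in rs)
    X=np.linalg.solve(A,b)
    return X,[1e3*np.linalg.norm(np.cross(X-c,d)) for c,d in rs]
def cen(m):
    c=max(cv2.findContours(m.astype(np.uint8),cv2.RETR_EXTERNAL,cv2.CHAIN_APPROX_NONE)[0],key=cv2.contourArea)
    return cv2.fitEllipse(c)
def go(X,yaw_y=None):
    """shift (cm, tool axes) and turn (deg rotvec) to tool down at TCP X, closing line at angle yaw_y (deg)"""
    s=env.observe(); R=np.array(s['tool_rot']); P=s['position']
    print('t',round(s['time_s'],2),'tcp',np.round(P,4),'yaw_y',round(np.degrees(np.arctan2(R[1,1],R[0,1])),2),'J',np.round(s['q'],1),'w',round(s['grip_width'],4),'F',np.round(s['ft_force'],1))
    a=np.arctan2(R[1,1],R[0,1])
    if yaw_y is not None:
        y=np.radians(yaw_y); a=a+(y-a+np.pi/2)%np.pi-np.pi/2
    z=np.array([0,0,-1.]); yv=np.array([np.cos(a),np.sin(a),0]); T=np.stack([np.cross(yv,z),yv,z],1)
    print(' turn',np.round(cv2.Rodrigues(R.T@T)[0].ravel()*57.2958,2),'shift cm',np.round(R.T@(np.array(X)-P)*100,2))
E
python3 - <<'E'
from h import *
pics={n:env.get_image(n) for n in('scene','top')}
for k in ['lens_cell','ring_16','dust_cap','barrel']:
  for n,p in pics.items():
    for o in env.outline_of(k,p)[:3]:
        e=cen(o['mask']); print(k,n,round(o['conf'],2),np.round(e[0],1),np.round(e[1],1),int(o['mask'].sum()),'z10:',np.round(atz(ray(p,e[0]),.01),4))
S,T=pics['scene'],pics['top']
E
```

```text
lens_cell scene 0.78 [308.4 229.6] [19.3 22.9] 377 z10: [0.5604 0.1151 0.01  ]
lens_cell top 0.94 [286.8 197. ] [21.2 22.1] 397 z10: [0.5626 0.1182 0.01  ]
ring_16 scene 0.66 [271.1 263.3] [20.7 24.4] 310 z10: [0.565  0.2561 0.01  ]
ring_16 scene 0.59 [318.  298.9] [23.2 25. ] 465 z10: [0.4111 0.2601 0.01  ]
ring_16 scene 0.2 [251.4 228. ] [ 7.8 63.6] 302 z10: [0.6835 0.2066 0.01  ]
ring_16 top 0.85 [233.4 252.4] [20.4 21.5] 349 z10: [0.4136 0.262  0.01  ]
ring_16 top 0.71 [236.1 195.9] [20.5 21.3] 235 z10: [0.5676 0.2572 0.01  ]
dust_cap scene 0.84 [342.8 175.5] [19.  25.7] 415 z10: [ 0.6114 -0.11    0.01  ]
dust_cap top 0.83 [352.  186.3] [26.5 28.4] 629 z10: [ 0.59  -0.061  0.01 ]
barrel scene 0.58 [341.8 192.9] [21.8 36.3] 614 z10: [ 0.5705 -0.0497  0.01  ]
barrel top 0.75 [350.8 190. ] [34.4 36.4] 445 z10: [ 0.5795 -0.0574  0.01  ]
```

Run:
```python
from h import *
go([.51,-.06,.26],90)
p=env.get_image('wrist'); s=env.observe(); R=np.array(p['R']);Rt=np.array(s['tool_rot'])
print(Rt.T@(-R.T@p['t']-s['position']), R@Rt)
for n,px in(('top',[444,243]),): 
    p=env.get_image(n); print(atz(ray(p,px),.0))
```

```text
t 2.6 tcp [ 0.1988 -0.5128  0.2313] yaw_y -68.81 J [-81.1  21.8  74.3   0.   83.9 -12.3] w 0.0855 F [-0.3 -0.9 -0.1]
 turn [-0.   -0.   21.19] shift cm [ 45.38 -30.97  -2.87]
[ 0.06780806  0.00124964 -0.14299335] [[ 2.52874652e-04  9.99999613e-01 -8.42761491e-04]
 [-9.63698102e-01  1.86822964e-05 -2.66994323e-01]
 [-2.66994203e-01  8.79683745e-04  9.63697733e-01]]
[ 4.31474190e-01 -3.07680105e-01  2.22044605e-16]
```

Emit:
move_arm(
  plan=[
    [0,0,0,4,-2.7,-0.5,1],
    [0,0,0,8,-5.4,-1,1],
    [0,0,0,12,-8.2,-1.5,1],
    [0,0,0,16,-10.9,-2,1],
    [0,0,0,20,-13.6,-2.5,1],
  ],
  squeeze=40,
)

```text
time_s: 3.2
position: [0.3368, -0.312, 0.2567]
tool_rot: [[0.933, 0.361, 0.0], [0.361, -0.933, -0.0], [0.0, 0.0, -1.0]]
ft_force: [0.3, -0.5, -0.4]
grip_width: 0.0857
gripper_force: 0.0
```

Emit:
move_arm(
  plan=[
    [0,0,4,4,-2.7,0,1],
    [0,0,8,8,-5.4,0,1],
    [0,0,12,12,-8.2,0,1],
    [0,0,16,16,-10.9,0,1],
    [0,0,21.2,20,-13.6,0,1],
  ],
)

```text
time_s: 3.7
position: [0.4743, -0.1127, 0.2566]
tool_rot: [[1.0, -0.003, 0.001], [-0.003, -1.0, -0.0], [0.001, 0.0, -1.0]]
ft_force: [0.2, -0.6, -0.1]
grip_width: 0.0856
gripper_force: 0.0
```

Run:
```python
from h import *
go([.51,-.06,.26],90)
```

```text
t 3.7 tcp [ 0.4743 -0.1127  0.2566] yaw_y -90.19 J [-27.3  14.4  81.1  -0.   84.5  62.9] w 0.0856 F [ 0.2 -0.6 -0.1]
 turn [ 0.02 -0.03 -0.19] shift cm [ 3.56 -5.28 -0.34]
```

Emit:
move_arm(
  plan=[
    [0,0,0,2.4,-2.6,-0.2,1],
    [0,0,0,4.8,-5.2,-0.3,1],
    [0,0,0,4.8,-5.2,-0.3,1],
  ],
)

```text
time_s: 4.0
position: [0.5232, -0.0599, 0.2591]
tool_rot: [[1.0, 0.004, 0.001], [0.004, -1.0, 0.001], [0.001, -0.001, -1.0]]
ft_force: [-0.7, -0.4, 0.1]
grip_width: 0.0856
gripper_force: 0.0
```

Run:
```python
from h import *
p=env.get_image('wrist'); cv2.imwrite('pics/w1.png',p['color'][...,::-1])
for k in ['dust_cap','barrel','lens_cell','ring_16']:
    for o in env.outline_of(k,p)[:3]:
        e=cen(o['mask']); print(k,round(o['conf'],2),np.round(e[0],1),np.round(e[1],1),'z.01:',np.round(atz(ray(p,e[0],1),.01),4),'z.066',np.round(atz(ray(p,e[0],1),.066),4))
    print([(np.round(d['pixel'],1).tolist(),round(d['conf'],2)) for d in env.tip_of(k,p)[:3]])
```

```text
dust_cap 0.56 [317.  124.8] [68.9 69.4] z.01: [ 0.5758 -0.0603  0.01  ] z.066 [ 0.578  -0.0604  0.066 ]
[([315.8, 125.7], 0.96)]
barrel 0.65 [316.8 122.7] [80.  80.5] z.01: [ 0.5784 -0.0602  0.01  ] z.066 [ 0.5803 -0.0603  0.066 ]
[]
lens_cell 0.57 [187.5 138.1] [41.6 43.9] z.01: [0.5628 0.1131 0.01  ] z.066 [0.5669 0.0882 0.066 ]
[([186.3, 138.4], 0.87)]
ring_16 0.85 [120.7 235.9] [26.5 37.1] z.01: [0.4155 0.2534 0.01  ] z.066 [0.4406 0.2085 0.066 ]
ring_16 0.74 [108.6 140. ] [31.  40.2] z.01: [0.5682 0.2499 0.01  ] z.066 [0.5715 0.2056 0.066 ]
ring_16 0.72 [187.4 138.2] [41.6 43.8] z.01: [0.5627 0.1132 0.01  ] z.066 [0.5668 0.0883 0.066 ]
[([112.5, 141.5], 0.82), ([123.0, 237.3], 0.71)]
```

View pics/w1.png

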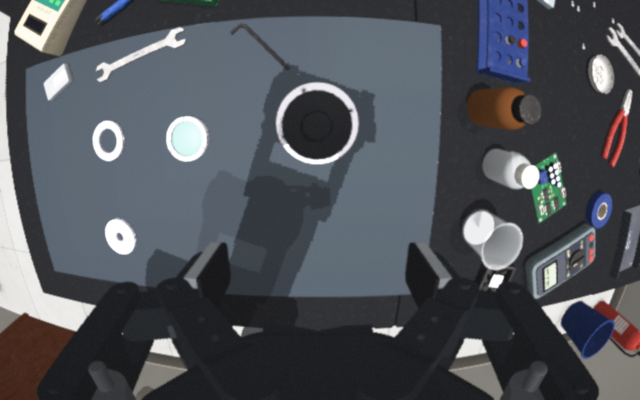

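Run:
```python
from h import *
P={n:env.get_image(n) for n in('scene','top','wrist')}
for k in ['dust_cap','lens_cell','ring_16']:
    L={n:[(cen(o['mask'])[0],o['conf']) for o in env.outline_of(k,p)[:3]] for n,p in P.items()}
    for b in L['wrist']:
        rb=ray(P['wrist'],b[0],1)
        for n in('scene','top'):
            for c in L[n]:
                X,r=tri([rb,ray(P[n],c[0])])
                if max(r)<6: print(k,n,np.round(X,4),np.round(r,1))
go([.578,-.060,.12],90)
```

```text
lens_cell scene [0.5627 0.1138 0.0086] [0.3 0.3]
lens_cell top [0.5634 0.1181 0.0011] [1.2 1.2]
ring_16 scene [0.4133 0.258  0.0051] [0.2 0.2]
ring_16 top [0.4128 0.2619 0.0016] [1.3 1.3]
ring_16 scene [0.5677 0.2544 0.0048] [0.7 0.7]
ring_16 top [ 5.679e-01  2.588e-01 -5.000e-04] [1.1 1.1]
ring_16 scene [ 0.7654  0.0918 -0.3716] [0.3 0.3]
t 5.05 tcp [ 0.5214 -0.0626  0.2593] yaw_y -90.01 J [-19.8  18.2  75.2   0.   86.6  70.2] w 0.0853 F [ 0.6 -0.5 -0.1]
 turn [-0.    0.   -0.01] shift cm [ 5.66 -0.26 13.93]
```

Emit:
move_arm(
  plan=[
    [0,0,0,2,0,4,0.3],
    [0,0,0,3,-0.2,8,0.3],
    [0,0,0,3,-0.2,8,0.3],
  ],
)

```text
time_s: 5.35
position: [0.55, -0.0599, 0.1747]
tool_rot: [[1.0, 0.0, -0.009], [0.0, -1.0, 0.003], [-0.009, -0.003, -1.0]]
ft_force: [0.4, 0.5, 1.0]
grip_width: 0.0556
gripper_force: 0.0
```

Run:
```python
from h import *
p=env.get_image('wrist');q=env.get_image('top');r=env.get_image('scene'); cv2.imwrite('pics/w2.png',p['color'][...,::-1])
rs={}
for n,x in(('w',p),('t',q),('s',r)):
  for k in('dust_cap','barrel'):
    for o in env.outline_of(k,x)[:1]:
        e=cen(o['mask']); rr=ray(x,e[0],n=='w'); rs[n+k]=rr;print(n,k,round(o['conf'],2),np.round(e[0],1),np.round(e[1],1),*[np.round(atz(rr,z),4) for z in(.01,.066,.09)])
go([.577,-.060,.12],90)
```

```text
w dust_cap 0.58 [316.5 159.7] [90.4 92.2] [ 0.5693 -0.0598  0.01  ] [ 0.5785 -0.0601  0.066 ] [ 0.5824 -0.0602  0.09  ]
w barrel 0.74 [316.3 157.2] [ 99.5 108.2] [ 0.5718 -0.0596  0.01  ] [ 0.5805 -0.0599  0.066 ] [ 0.5843 -0.06    0.09  ]
t barrel 0.58 [448.8 241.5] [25.7 32.3] [ 0.4349 -0.3178  0.01  ] [ 0.4316 -0.3002  0.066 ] [ 0.4301 -0.2926  0.09  ]
s dust_cap 0.68 [343.4 175.6] [19.8 27.3] [ 0.6098 -0.1107  0.01  ] [ 0.5777 -0.0628  0.066 ] [ 0.5639 -0.0422  0.09  ]
s barrel 0.79 [342.1 192.7] [22.7 36.4] [ 0.5705 -0.0511  0.01  ] [ 0.5409 -0.007   0.066 ] [0.5282 0.0119 0.09  ]
t 5.8 tcp [ 0.5516 -0.0607  0.1804] yaw_y -90.02 J [-18.5  24.6  78.6   0.   76.7  71.5] w 0.0555 F [ 0.1 -0.1 -0.3]
 turn [ 0.03 -0.1  -0.02] shift cm [ 2.53 -0.08  6.05]
```

View pics/w2.png

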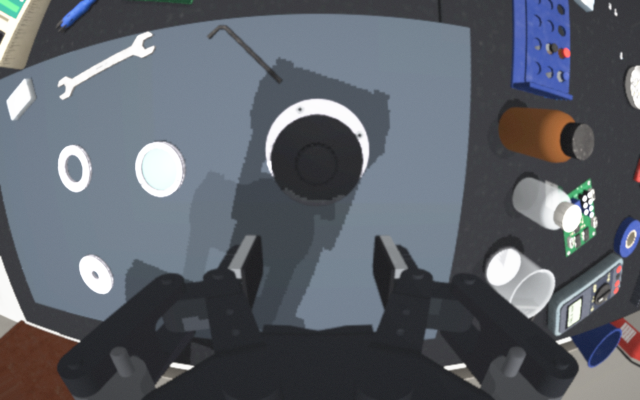

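The cap is centred in view at (317,160), with flange screws visible. Triangulated, the cap is at about (0.578, -0.060), z≈0.07, matching the text.

Emit:
move_arm(
  plan=[
    [0,0,0,2.6,-0.1,4,0.3],
    [0,0,0,2.6,-0.1,8,0.3],
    [0,0,0,2.6,-0.1,10.4,0.3],
    [0,0,0,2.6,-0.1,10.4,-0.5],
    [0,0,0,2.6,-0.1,10.4,-0.5],
  ],
  squeeze=50,
)

```text
time_s: 6.3
position: [0.5778, -0.0596, 0.0763]
tool_rot: [[1.0, -0.0, 0.001], [-0.0, -1.0, 0.0], [0.001, -0.0, -1.0]]
ft_force: [-0.8, 1.4, -1.0]
grip_width: 0.0299
gripper_force: 49.5
```

Emit:
move_arm(
  plan=[
    [0,0,0,0,0,0,-0.6],
    [0,0,0,0,0,0,-0.6],
    [0,0,0,0,0,0,-0.6],
    [0,0,0,0,0,0,-0.6],
  ],
)

```text
time_s: 6.7
position: [0.5777, -0.0597, 0.0762]
tool_rot: [[1.0, -0.0, 0.001], [-0.0, -1.0, -0.0], [0.001, 0.0, -1.0]]
ft_force: [-1.2, 0.9, 1.2]
grip_width: 0.03
gripper_force: 49.7
```

Emit:
move_arm(
  plan=[
    [0,0,0,0,0,-1,-0.6],
    [0,0,0,0,0,-3,-0.6],
    [0,0,0,0,0,-6,-0.6],
    [0,0,0,-4,0,-6,-0.6],
    [0,0,0,-8,0,-6,-0.6],
  ],
)

```text
time_s: 7.2
position: [0.4973, -0.0599, 0.1365]
tool_rot: [[1.0, 0.0, 0.003], [0.0, -1.0, -0.001], [0.003, 0.001, -1.0]]
ft_force: [-0.5, 0.2, -0.9]
grip_width: 0.0302
gripper_force: 50.6
```

Emit:
move_arm(
  plan=[
    [0,0,0,-4,0,0,-0.6],
    [0,0,0,-7.8,0,4,-0.6],
    [0,0,0,-7.8,0,8,-0.6],
    [0,0,0,-7.8,0,11,-0.6],
    [0,0,0,-7.8,0,11.3,-0.6],
  ],
)

```text
time_s: 7.7
position: [0.4185, -0.0594, 0.0207]
tool_rot: [[1.0, -0.001, -0.004], [-0.001, -1.0, 0.002], [-0.004, -0.002, -1.0]]
ft_force: [0.4, -0.1, -2.0]
grip_width: 0.0299
gripper_force: 50.5
```

Run:
```python
from h import *
go([.42,-.06,.0205],90)
```

```text
t 7.7 tcp [ 0.4185 -0.0594  0.0207] yaw_y -90.03 J [-24.2  27.4 110.3  -0.   42.5  65.8] w 0.0299 F [ 0.4 -0.1 -2. ]
 turn [-0.09  0.22 -0.03] shift cm [0.16 0.06 0.02]
```

Emit:
move_arm(
  plan=[
    [0,0,0,0,0,0,0.3],
    [0,0,0,0,0,0,0.3],
    [0,0,0,0,0,0,0.3],
    [0,0,0,0,0,-3,0.3],
    [0,0,0,0,0,-8,1],
  ],
)

```text
time_s: 8.2
position: [0.4186, -0.0592, 0.1027]
tool_rot: [[1.0, -0.0, -0.004], [-0.0, -1.0, 0.002], [-0.004, -0.002, -1.0]]
ft_force: [1.8, -0.4, 0.6]
grip_width: 0.0684
gripper_force: 0.0
```

Emit:
move_arm(
  plan=[
    [0,0,0,2,0,-4,1],
    [0,0,0,6,0,-8,1],
    [0,0,0,9,0,-12,1],
    [0,0,0,9,0,-12,1],
  ],
)

```text
time_s: 8.6
position: [0.5132, -0.0601, 0.2279]
tool_rot: [[1.0, 0.001, 0.011], [0.001, -1.0, -0.004], [0.011, 0.004, -1.0]]
ft_force: [-0.0, 0.9, 0.5]
grip_width: 0.0853
gripper_force: 0.0
```

Run:
```python
from h import *
p=env.get_image('wrist'); a=p['color'][...,::-1]
uv=proj(p,[.578,-.06,.04],1); print(uv,proj(p,[.578+.038,-.06,.066],1))
x,y=uv.astype(int); c=a[max(y-80,0):y+80,x-100:x+100]; cv2.imwrite('pics/w3.png',cv2.resize(c,None,fx=4,fy=3.7 if 0 else 4)[:600])
cv2.imwrite('pics/w3full.png',a)
go([.5,-.06,.2],90)
for k in ['bore_floor','barrel_rim','lens_cell','dust_cap']: print(k,[(np.round(d['pixel'],1),round(d['conf'],2)) for d in env.tip_of(k,p)[:2]])
```

```text
[315.46295448 117.50054421] [315.44614991  79.31819752]
t 8.65 tcp [ 0.5117 -0.0598  0.2259] yaw_y -89.96 J [-19.9  18.4  80.6   0.   80.6  70.1] w 0.0854 F [ 0.  -0.3 -0.1]
 turn [ 0.14 -0.41  0.04] shift cm [-1.19  0.01  2.58]
bore_floor []
barrel_rim [(array([314.3, 121.2]), 0.61), (array([48. , 78.9]), 0.2)]
lens_cell [(array([175.2, 137.4]), 0.93)]
dust_cap [(array([317.4, 238.8]), 0.85), (array([128. ,  49.4]), 0.55)]
```

View pics/w3.png

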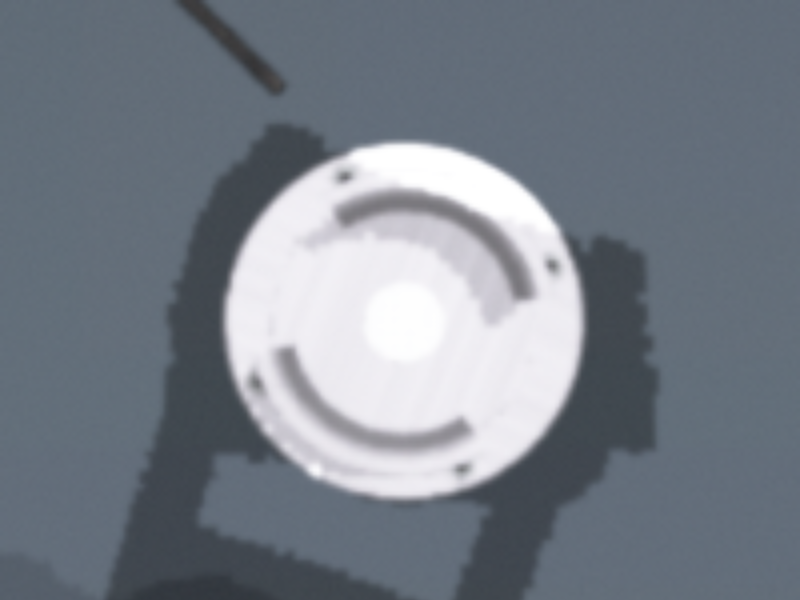

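```bash
cat > arcs.py <<'E'
from h import *
from scipy.optimize import least_squares
def arcs(p,save=None):
    g=cv2.cvtColor(p['color'],cv2.COLOR_RGB2GRAY); u0=proj(p,[.578,-.06,.066],1)
    v,u=np.mgrid[0:400,0:640]; 
    W=np.full((400,640,3),9.)
    for i in range(int(u0[1])-70,int(u0[1])+70):
        for j in range(int(u0[0])-80,int(u0[0])+80):
            if 0<=i<400: W[i,j]=atz(ray(p,[j,i],1),.066)
    r=np.hypot(W[...,0]-.578,W[...,1]+.06)
    m=(r<.043)&(r>.026)&(g<175)&(g>60)
    n,l,st,c=cv2.connectedComponentsWithStats(m.astype(np.uint8))
    ids=[k for k in np.argsort(-st[1:,4])[:2]+1]; print('areas',st[ids,4],'centroids',np.round(c[ids],1))
    Q=[W[l==k][:,:2] for k in ids]; A=np.vstack(Q)
    s=least_squares(lambda x:np.hypot(A[:,0]-x[0],A[:,1]-x[1])-x[2],[.578,-.06,.035],loss='soft_l1',f_scale=.001).x
    print('circle',np.round(s,4))
    d=Q[0].mean(0)-Q[1].mean(0); print('slot axis deg',np.degrees(np.arctan2(d[1],d[0]))+90, 'midpoint',(Q[0].mean(0)+Q[1].mean(0))/2)
if __name__=='__main__':
    p=env.get_image('wrist'); arcs(p)
    e=cen(env.outline_of('lens_cell',p)[0]['mask']); print('lens',atz(ray(p,e[0],1),.014))
    go([.5,.113,.15],60)
E
python3 arcs.py
```

```text
areas [355 240] centroids [[327.2  86.4]
 [305.3 133.8]]
circle [ 0.5782 -0.0601  0.0298]
slot axis deg 65.46922917477585 midpoint [ 0.57827225 -0.05936825]
lens [0.56300644 0.11110922 0.014     ]
t 8.95 tcp [ 0.5084 -0.0595  0.2214] yaw_y -90.03 J [-19.9  18.5  81.2  -0.   80.4  70.1] w 0.0854 F [-1.   0.3  0.9]
 turn [-1.000e-02  1.300e-01  2.997e+01] shift cm [ -0.84 -17.24   7.16]
```

```bash
sed -i 's/(g<175)&(g>60)/(g<TH)\&(g>60)/; s/def arcs(p,save=None)/def arcs(p,TH=175)/' arcs.py
python3 - <<'E'
from arcs import *
p=env.get_image('wrist')
for t in(130,145,160): arcs(p,t)
# flange outline: bright circle vs mat, r=52 at z=.010
o=[x for x in env.outline_of('barrel',p)][:1]
for x in o:
    e=cen(x['mask']); print(x['conf'],e, atz(ray(p,e[0],1),.010))
E
```

```text
areas [164   2] centroids [[326.9  86.2]
 [279.  125.5]]
circle [ 0.5743 -0.0584  0.0333]
slot axis deg 39.34960776235093 midpoint [ 0.58283408 -0.0467553 ]
areas [240  31] centroids [[327.1  86.3]
 [289.4 124.2]]
circle [ 0.5782 -0.0601  0.0297]
slot axis deg 45.35088144577342 midpoint [ 0.58331713 -0.05186648]
areas [300 172] centroids [[327.2  86.5]
 [305.4 134.1]]
circle [ 0.5783 -0.0601  0.0297]
slot axis deg 65.66455570295398 midpoint [ 0.57840148 -0.05956973]
0.91 ((316.9248046875, 110.5964584350586), (88.17650604248047, 89.62871551513672), 103.12854766845703) [ 0.5782011  -0.06013534  0.01      ]
```

Emit:
move_arm(
  plan=[
    [0,0,6,0.3,-4.5,1,1],
    [0,0,12,0.6,-9,2,1],
    [0,0,18,0.9,-13.5,4,1],
    [0,0,23.8,1.2,-17.5,6,1],
    [0,0,23.8,1.2,-19.5,6,1],
  ],
)

```text
time_s: 9.55
position: [0.5198, 0.138, 0.1595]
tool_rot: [[0.915, -0.404, -0.005], [-0.404, -0.915, 0.0], [-0.005, 0.002, -1.0]]
ft_force: [1.3, -0.3, 0.4]
grip_width: 0.0852
gripper_force: 0.0
```

```bash
cat > see.py <<'E'
from h import *
import sys
def see(k,z,n=2):
    p=env.get_image('wrist'); print('cam',np.round(-np.array(p['R']).T@p['t'],3))
    for o in env.outline_of(k,p)[:n]:
        e=cen(o['mask']); print(k,round(o['conf'],2),np.round(e[0],1),np.round(e[1],1),np.round(atz(ray(p,e[0],1),z),4))
    return p
E
python3 - <<'E'
from see import *
go([.563,.112,.05],66)
see('lens_cell',.012)
see('lens_cell',.012)
E
```

```text
t 9.55 tcp [0.5198 0.138  0.1595] yaw_y -113.85 J [  2.2  24.4  82.9   0.   73.1 116.1] w 0.0852 F [ 1.3 -0.3  0.4]
 turn [0.11 0.29 0.15] shift cm [ 5.06  0.61 10.93]
cam [0.583 0.11  0.302]
lens_cell 0.59 [320.3 133. ] [63.3 64.9] [0.5626 0.1148 0.012 ]
cam [0.584 0.109 0.304]
lens_cell 0.73 [320.8 134.2] [62.1 63.7] [0.5628 0.1146 0.012 ]
```

Run:
```python
from h import *
go([.5627,.1147,.003],66.2)
```

```text
t 9.75 tcp [0.5214 0.135  0.1623] yaw_y -113.77 J [  1.9  24.2  82.7  -0.   73.1 115.7] w 0.0849 F [-0.3 -0.1  0.4]
 turn [ 0.02 -0.    0.03] shift cm [ 4.6   0.19 15.93]
```

Emit:
move_arm(
  plan=[
    [0,0,0,3,0.1,4,1],
    [0,0,0,4.6,0.2,8,1],
    [0,0,0,4.6,0.2,12,1],
    [0,0,0,4.6,0.2,14,1],
    [0,0,0,4.6,0.2,15.9,1],
  ],
)

```text
time_s: 10.25
position: [0.5627, 0.1131, 0.0022]
tool_rot: [[0.914, -0.406, -0.001], [-0.406, -0.914, -0.0], [-0.001, 0.001, -1.0]]
ft_force: [0.5, 0.0, 0.9]
grip_width: 0.0857
gripper_force: 0.0
```

Emit:
move_arm(
  plan=[
    [0,0,0,0,0,0,0.2],
    [0,0,0,0,0,0,0.2],
    [0,0,0,0,0,0,0.2],
    [0,0,0,0,0,0,0.2],
  ],
  squeeze=35,
)

```text
time_s: 10.65
position: [0.5635, 0.1145, 0.0047]
tool_rot: [[0.915, -0.404, 0.003], [-0.404, -0.915, -0.0], [0.002, -0.001, -1.0]]
ft_force: [0.4, -1.8, 3.6]
grip_width: 0.0571
gripper_force: 37.8
```

Emit:
move_arm(
  plan=[
    [0,0,0,0,0,-2,0.2],
    [0,0,0,0,0,-5,0.2],
    [0,0,0,0,0,-10,0.2],
    [0,0,0,0,0,-10,0.2],
  ],
)

```text
time_s: 11.05
position: [0.5657, 0.1151, 0.11]
tool_rot: [[0.915, -0.403, 0.012], [-0.403, -0.915, -0.0], [0.011, -0.005, -1.0]]
ft_force: [0.9, -0.3, -0.3]
grip_width: 0.0572
gripper_force: 37.8
```

Run:
```python
from h import *
go([.578,-.060,.105],66.2)
p=env.get_image('wrist'); cv2.imwrite('pics/w4.png',p['color'][...,::-1])
```

```text
t 11.05 tcp [0.5657 0.1151 0.11  ] yaw_y -113.79 J [ -0.2  30.6  80.9   0.   67.7 113.5] w 0.0572 F [ 0.9 -0.3 -0.3]
 turn [-0.29 -0.65  0.  ] shift cm [ 8.18 15.53  0.52]
```

View pics/w4.png

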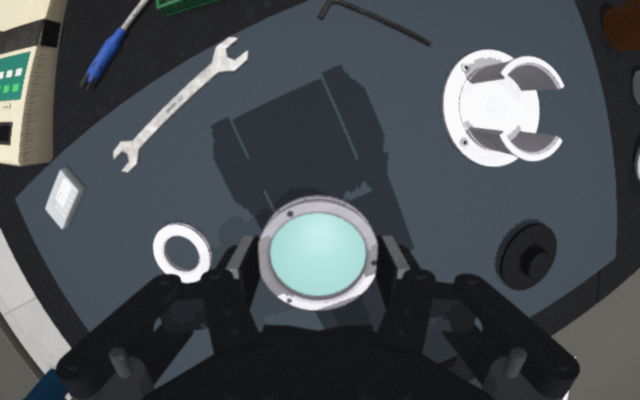

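The lens cell is held between the pads at (318,252). The barrel's slots at (500,105) are lined up with the finger line.

Emit:
move_arm(
  plan=[
    [0,0,0,2,3.9,0,0.2],
    [0,0,0,4,7.8,0,0.2],
    [0,0,0,6,11.7,0,0.2],
    [0,0,0,8,15.5,0,0.2],
    [0,0,0,8,15.5,0,0.2],
  ],
)

```text
time_s: 11.6
position: [0.5733, -0.0638, 0.1023]
tool_rot: [[0.913, -0.408, -0.001], [-0.408, -0.913, -0.001], [-0.0, 0.001, -1.0]]
ft_force: [0.4, 1.6, -0.8]
grip_width: 0.0569
gripper_force: 37.8
```

Emit:
move_arm(
  plan=[
    [0,0,0,0,0,0,0.2],
    [0,0,0,0,0,0,0.2],
  ],
)

```text
time_s: 11.8
position: [0.5729, -0.0581, 0.1028]
tool_rot: [[0.915, -0.403, -0.001], [-0.403, -0.915, 0.001], [-0.001, -0.0, -1.0]]
ft_force: [0.1, -0.5, -1.3]
grip_width: 0.0574
gripper_force: 37.8
```

Run:
```python
from h import *
go([.578,-.060,.08],66.2)
p=env.get_image('wrist'); s=env.observe()
for o in env.outline_of('lens_cell',p)[:2]:
    e=cen(o['mask']); X=atz(ray(p,e[0],1),s['position'][2]+.009); print(o['conf'],np.round(e[0],1),np.round(X,4),'tool',np.round(np.array(s['tool_rot']).T@(X-s['position']),4))
cv2.imwrite('pics/w5.png',p['color'][...,::-1])
go([.578,-.060,.08],66.2)
```

```text
t 11.8 tcp [ 0.5729 -0.0581  0.1028] yaw_y -113.77 J [-17.6  31.3  81.1   0.   67.7  96.2] w 0.0574 F [ 0.1 -0.5 -1.3]
 turn [-0.01  0.08  0.03] shift cm [ 0.54 -0.03  2.28]
0.75 [317.5 252.8] [ 0.5758 -0.0603  0.112 ] tool [ 0.0034  0.0011 -0.009 ]
t 11.9 tcp [ 0.5732 -0.0579  0.1031] yaw_y -113.72 J [-17.5  31.3  81.1   0.   67.7  96.2] w 0.0575 F [ 0.3 -0.3 -0.7]
 turn [-0.    0.04  0.08] shift cm [0.53 0.   2.31]
```

Run:
```python
from h import *
p=env.get_image('wrist'); s=env.observe(); R=np.array(s['tool_rot'])
a=cv2.resize(p['color'][...,::-1][150:350,220:420],None,fx=3,fy=3,interpolation=cv2.INTER_CUBIC)
for off,col in((-.001,(0,0,255)),(.003,(0,200,0))):
    pts=[(proj(p,np.array(s['position'])+R@[off+.03*np.cos(t),.001+.03*np.sin(t),-.0095],1)-[220,150])*3 for t in np.linspace(0,6.283,80)]
    cv2.polylines(a,[np.int32(pts)],True,col,1)
cv2.imwrite('pics/w6.png',a)
```

```text
(no output)
```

View pics/w6.png

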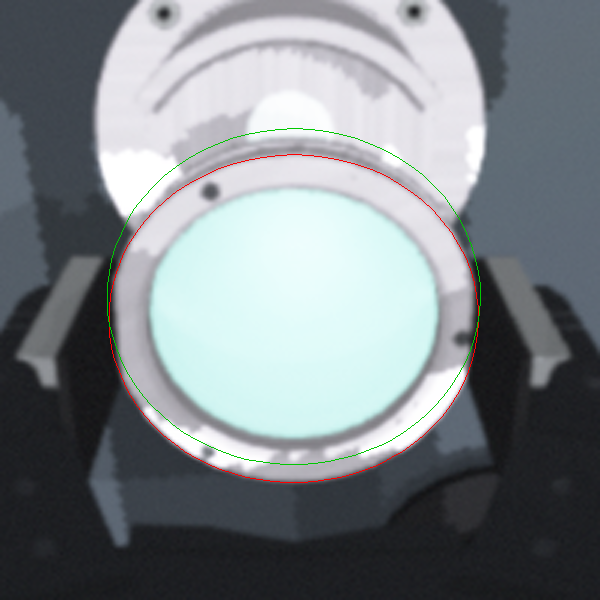

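The red overlay (offset −1 mm in tool x) matches the cell's rim, so I go with that and lower to the lead-in.

Emit:
move_arm(
  plan=[
    [0,0,0,0.6,0,0,0.2],
    [0,0,0,0.6,0,1,0.2],
    [0,0,0,0.6,0,2,0.2],
    [0,0,0,0.6,0,2.5,0.2],
    [0,0,0,0.6,0,2.5,0.2],
  ],
)

```text
time_s: 12.45
position: [0.5783, -0.0614, 0.077]
tool_rot: [[0.915, -0.404, -0.002], [-0.404, -0.915, 0.001], [-0.002, 0.0, -1.0]]
ft_force: [0.4, -0.1, -0.2]
grip_width: 0.057
gripper_force: 37.8
```

Emit:
move_arm(
  plan=[
    [0,0,0,0,0,0.5,0.2],
    [0,0,0,0,0,1,0.2],
    [0,0,0,0,0,1.5,0.2],
    [0,0,0,0,0,2,0.2],
    [0,0,0,0,0,2,0.2],
  ],
)

```text
time_s: 12.95
position: [0.5785, -0.0615, 0.0576]
tool_rot: [[0.915, -0.404, -0.001], [-0.404, -0.915, 0.0], [-0.001, 0.0, -1.0]]
ft_force: [0.2, -0.5, -1.1]
grip_width: 0.0573
gripper_force: 37.9
```

Emit:
move_arm(
  plan=[
    [0,0,0,0,-0.1,1,0.2],
    [0,0,0,0,-0.1,2,0.2],
    [0,0,0,0,-0.1,3,0.2],
    [0,0,0,0,-0.1,3.8,0.2],
    [0,0,0,0,-0.1,4,0.2],
  ],
)

```text
time_s: 13.45
position: [0.5788, -0.0605, 0.017]
tool_rot: [[0.915, -0.404, -0.002], [-0.404, -0.915, 0.001], [-0.002, 0.0, -1.0]]
ft_force: [-0.4, 0.3, -0.8]
grip_width: 0.0572
gripper_force: 37.8
```

Emit:
move_arm(
  plan=[
    [0,0,0,0,0,0.1,0.2],
    [0,0,0,0,0,0.2,0.2],
    [0,0,0,0,0,0.25,0.2],
  ],
)

```text
time_s: 13.75
position: [0.5795, -0.0607, 0.0161]
tool_rot: [[0.915, -0.404, 0.001], [-0.404, -0.915, -0.0], [0.001, -0.0, -1.0]]
ft_force: [-0.0, -0.3, -0.0]
grip_width: 0.0571
gripper_force: 37.8
```

Emit:
move_arm(
  plan=[
    [0,0,0,0,0,0.1,0.2],
    [0,0,0,0,0,0.15,0.2],
    [0,0,0,0,0,0.15,0.2],
  ],
)

```text
time_s: 14.05
position: [0.5794, -0.0607, 0.0147]
tool_rot: [[0.915, -0.404, 0.0], [-0.404, -0.915, -0.0], [0.0, -0.0, -1.0]]
ft_force: [-0.9, -0.8, 2.6]
grip_width: 0.057
gripper_force: 38.2
```

Emit:
move_arm(
  plan=[
    [0,0,0,0,0,0,0.9],
    [0,0,0,0,0,0,0.9],
    [0,0,0,0,0,0,0.9],
    [0,0,0,0,0,0,0.9],
  ],
)

```text
time_s: 14.45
position: [0.5793, -0.0607, 0.0142]
tool_rot: [[0.915, -0.404, -0.0], [-0.404, -0.915, 0.0], [-0.0, -0.0, -1.0]]
ft_force: [0.6, 1.2, 0.2]
grip_width: 0.0808
gripper_force: 0.0
```

Emit:
move_arm(
  plan=[
    [0,0,0,0,0,-2,0.9],
    [0,0,0,0,0,-6,0.9],
    [0,0,0,0,0,-10,0.9],
    [0,0,0,-4,0,-14,1],
    [0,0,0,-5,0,-16,1],
  ],
)

```text
time_s: 14.95
position: [0.5321, -0.0397, 0.1765]
tool_rot: [[0.915, -0.403, 0.001], [-0.403, -0.915, -0.0], [0.001, -0.0, -1.0]]
ft_force: [0.1, 0.2, 0.1]
grip_width: 0.0854
gripper_force: 0.0
```

Run:
```python
from h import *
p=env.get_image('wrist');q=env.get_image('top');w=env.get_image('scene')
for n,x,f in(('w',p,1),('t',q,0),('s',w,0)):
  for k in('lens_cell','ring_16'):
    for o in env.outline_of(k,x)[:2]:
        e=cen(o['mask']); print(n,k,round(o['conf'],2),np.round(e[1],1),np.round(atz(ray(x,e[0],f),.022 if k[0]=='l' else .009),4))
go([.41,.26,.15],66.2)
u=proj(p,[.578,-.06,.03],1).astype(int); print(u)
c=p['color'][...,::-1][max(u[1]-75,0):u[1]+75,u[0]-100:u[0]+100]; cv2.imwrite('pics/w7.png',cv2.resize(c,None,fx=4,fy=4,interpolation=cv2.INTER_CUBIC))
```

```text
w lens_cell 0.76 [61.6 62.1] [ 0.5785 -0.0613  0.022 ]
w lens_cell 0.32 [101.3 101.4] [ 0.5797 -0.0605  0.022 ]
w ring_16 0.84 [32.5 44.9] [0.5691 0.2505 0.009 ]
t ring_16 0.69 [21.5 22.4] [0.4139 0.2608 0.009 ]
t ring_16 0.54 [20.3 21.4] [0.5672 0.2572 0.009 ]
s lens_cell 0.64 [10.5 15.2] [ 0.5841 -0.0607  0.022 ]
s lens_cell 0.44 [13.6 34.2] [ 0.4445 -0.3139  0.022 ]
s ring_16 0.85 [25.  25.4] [0.4116 0.2596 0.009 ]
s ring_16 0.84 [20.8 23.3] [0.5661 0.256  0.009 ]
t 15.4 tcp [ 0.5335 -0.0406  0.1731] yaw_y -113.83 J [-17.   23.3  82.2  -0.   74.6  96.8] w 0.0854 F [-0.1  0.6 -0.5]
 turn [ 0.02  0.12 -0.03] shift cm [-23.44 -22.51   2.35]
[316 132]
```

View pics/w7.png

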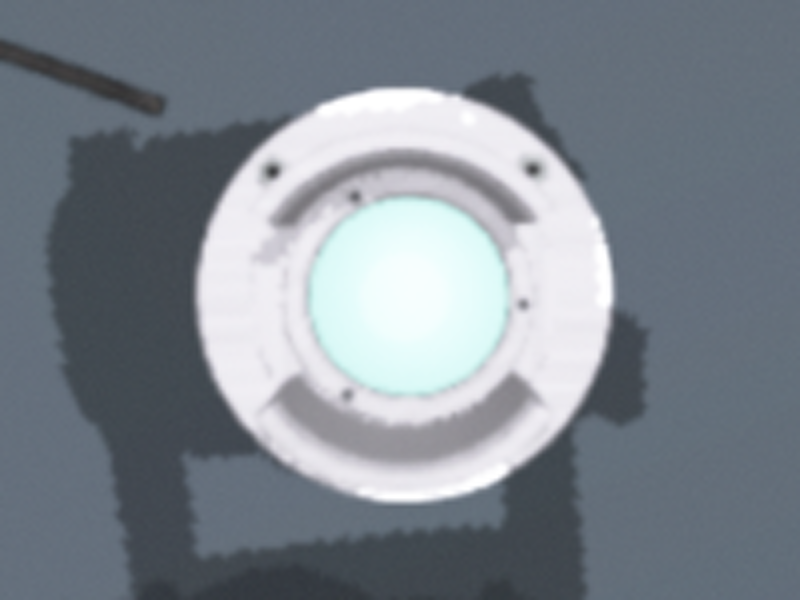

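The lens cell lies centred on the bore floor, its glass a concentric disc at (405,295). Next is the 16 mm ring.

Emit:
move_arm(
  plan=[
    [0,0,0,-3.4,-2.8,0,1],
    [0,0,0,-6.8,-5.7,0,1],
    [0,0,0,-10.2,-8.5,0,1],
    [0,0,0,-13.6,-11.3,0,1],
    [0,0,0,-17,-14.1,0,1],
  ],
)

```text
time_s: 15.9
position: [0.4341, 0.1584, 0.1738]
tool_rot: [[0.915, -0.404, -0.001], [-0.404, -0.915, -0.0], [-0.001, 0.0, -1.0]]
ft_force: [0.9, 0.3, 0.5]
grip_width: 0.0856
gripper_force: 0.0
```

Emit:
move_arm(
  plan=[
    [0,0,0,-3.4,-2.8,0.5,1],
    [0,0,0,-6.8,-5.7,1,1],
    [0,0,0,-10.2,-8.5,1.2,1],
    [0,0,0,-10.2,-8.5,1.2,1],
    [0,0,0,-10.2,-8.5,1.2,1],
  ],
)

```text
time_s: 16.4
position: [0.3757, 0.2766, 0.1618]
tool_rot: [[0.916, -0.402, -0.001], [-0.402, -0.916, -0.001], [-0.001, 0.001, -1.0]]
ft_force: [0.8, 0.5, 0.2]
grip_width: 0.0854
gripper_force: 0.0
```

Run:
```python
from see import *
see('ring_16',.009)
p=see('ring_16',.009)
cv2.imwrite('pics/w8.png',p['color'][...,::-1])
go([.412,.261,.003],66.2)
```

```text
cam [0.438 0.249 0.305]
ring_16 0.93 [318.1 139.7] [61.6 62.1] [0.4138 0.2581 0.009 ]
ring_16 0.73 [257.7   9. ] [35. 56.] [0.5571 0.2587 0.009 ]
cam [0.439 0.247 0.305]
ring_16 0.9 [256.2   8.5] [37.  53.8] [0.5594 0.2581 0.009 ]
ring_16 0.88 [317.4 141.1] [61.  61.6] [0.4137 0.258  0.009 ]
t 16.6 tcp [0.3766 0.2752 0.1622] yaw_y -113.92 J [ 21.6  17.5  93.7  -0.   68.9 135.5] w 0.0854 F [ 0.3 -0.   0.3]
 turn [ 0.01  0.   -0.12] shift cm [ 3.81 -0.14 15.92]
```

Emit:
move_arm(
  plan=[
    [0,0,0,3,0.1,4,1],
    [0,0,0,4.1,0.1,8,1],
    [0,0,0,4.1,0.1,12,1],
    [0,0,0,4.1,0.1,14.5,1],
    [0,0,0,4.1,0.1,15.9,1],
  ],
)

```text
time_s: 17.1
position: [0.4129, 0.2573, 0.0012]
tool_rot: [[0.914, -0.406, -0.003], [-0.406, -0.914, -0.001], [-0.002, 0.002, -1.0]]
ft_force: [-0.3, 1.0, 0.1]
grip_width: 0.0855
gripper_force: 0.0
```

Emit:
move_arm(
  plan=[
    [0,0,0,0,0,0,0.2],
    [0,0,0,0,0,0,0.2],
    [0,0,0,0,0,0,0.2],
    [0,0,0,0,0,0,0.2],
    [0,0,0,0,0,0,0.2],
  ],
)

```text
time_s: 17.6
position: [0.4137, 0.2584, 0.0046]
tool_rot: [[0.915, -0.404, 0.002], [-0.404, -0.915, 0.0], [0.002, -0.001, -1.0]]
ft_force: [-0.6, -4.4, 6.9]
grip_width: 0.0558
gripper_force: 37.6
```

Emit:
move_arm(
  plan=[
    [0,0,0,0,0,-2,0.2],
    [0,0,0,0,0,-5,0.2],
    [0,0,0,0,0,-10,0.2],
    [0,0,0,0,0,-10,0.2],
    [0,0,0,0,0,-10,0.2],
  ],
)

```text
time_s: 18.1
position: [0.4134, 0.2588, 0.1045]
tool_rot: [[0.915, -0.404, 0.003], [-0.404, -0.915, 0.001], [0.002, -0.002, -1.0]]
ft_force: [-0.1, 0.2, -0.7]
grip_width: 0.0557
gripper_force: 37.3
```

```bash
cat > held.py <<'E'
from h import *
def fit(p,name,h):  # centre of held ring's top face in tool frame; hole/out ellipse overlays
    s=env.observe(); R=np.array(s['tool_rot'])
    a=cv2.resize(p['color'][...,::-1][150:350,220:420],None,fx=3,fy=3,interpolation=cv2.INTER_CUBIC)
    for off,col in((-.001,(0,0,255)),(.002,(0,200,0))):
        pts=[(proj(p,np.array(s['position'])+R@[off+.03*np.cos(t),.001+.03*np.sin(t),-h],1)-[220,150])*3 for t in np.linspace(0,6.283,80)]
        cv2.polylines(a,[np.int32(pts)],True,col,1)
    cv2.imwrite(name,a)
E
python3 - <<'E'
from held import *
go([.579,-.060,.11],66.2)
fit(env.get_image('wrist'),'pics/w9.png',.0055)
E
```

```text
t 18.1 tcp [0.4134 0.2588 0.1045] yaw_y -113.82 J [ 18.1  23.7  95.3   0.   60.8 131.9] w 0.0557 F [-0.1  0.2 -0.7]
 turn [-0.13 -0.13 -0.02] shift cm [28.03 22.48 -0.54]
```

View pics/w9.png

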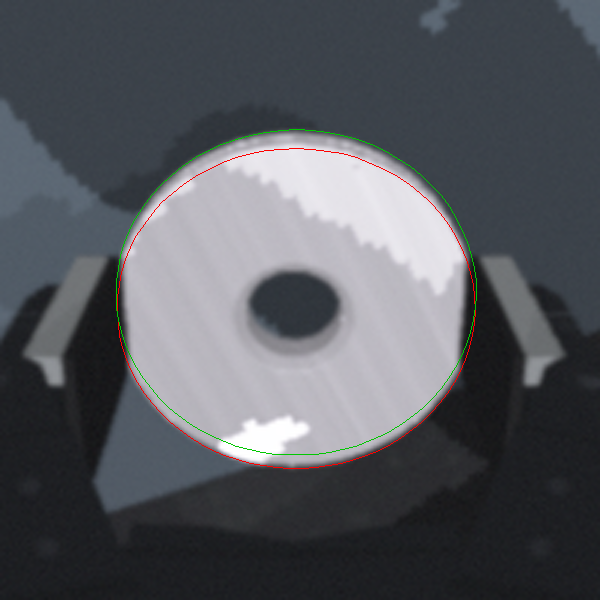

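The 16 mm ring is held level and centred, its hole at (293,305).

Emit:
move_arm(
  plan=[
    [0,0,0,3.5,2.8,-0.5,0.2],
    [0,0,0,7,5.6,-0.5,0.2],
    [0,0,0,10.5,8.4,-0.5,0.2],
    [0,0,0,14,11.2,-0.5,0.2],
    [0,0,0,17.5,14,-0.5,0.2],
  ],
)

```text
time_s: 18.65
position: [0.5166, 0.0582, 0.1069]
tool_rot: [[0.915, -0.404, -0.003], [-0.404, -0.915, 0.0], [-0.003, 0.001, -1.0]]
ft_force: [1.3, 0.5, 0.4]
grip_width: 0.0557
gripper_force: 37.4
```

Emit:
move_arm(
  plan=[
    [0,0,0,3.5,2.8,0,0.2],
    [0,0,0,7,5.6,0,0.2],
    [0,0,0,10.5,8.4,0,0.2],
    [0,0,0,10.5,8.4,0,0.2],
    [0,0,0,10.5,8.4,0,0.2],
  ],
)

```text
time_s: 19.15
position: [0.5782, -0.0599, 0.1065]
tool_rot: [[0.914, -0.405, -0.003], [-0.405, -0.914, 0.001], [-0.003, 0.0, -1.0]]
ft_force: [0.4, 0.2, -0.7]
grip_width: 0.0555
gripper_force: 37.4
```

Run:
```python
from h import *
go([.5785,-.060,.075],66.2)
```

```text
t 19.15 tcp [ 0.5782 -0.0599  0.1065] yaw_y -113.91 J [-17.6  31.5  79.8   0.   68.8  96.3] w 0.0555 F [ 0.4  0.2 -0.7]
 turn [ 0.01  0.19 -0.11] shift cm [ 0.04 -0.01  3.15]
```

Emit:
move_arm(
  plan=[
    [0,0,0,0,0,1.5,0.2],
    [0,0,0,0,0,3,0.2],
    [0,0,0,0,0,4,0.2],
    [0,0,0,0,0,5,0.2],
    [0,0,0,0,0,5.5,0.2],
  ],
)

```text
time_s: 19.65
position: [0.5783, -0.0587, 0.0523]
tool_rot: [[0.915, -0.403, -0.001], [-0.403, -0.915, 0.0], [-0.001, 0.0, -1.0]]
ft_force: [0.6, -0.1, -0.6]
grip_width: 0.0558
gripper_force: 37.4
```

Emit:
move_arm(
  plan=[
    [0,0,0,0,0,1,0.2],
    [0,0,0,0,0,1.8,0.2],
    [0,0,0,0,0,2.2,0.2],
    [0,0,0,0,0,2.2,0.2],
  ],
)

```text
time_s: 20.05
position: [0.5785, -0.0593, 0.0308]
tool_rot: [[0.915, -0.404, -0.001], [-0.404, -0.915, 0.0], [-0.001, 0.0, -1.0]]
ft_force: [-0.0, 0.5, -0.8]
grip_width: 0.0557
gripper_force: 37.4
```

Emit:
move_arm(
  plan=[
    [0,0,0,0,0,0.2,0.2],
    [0,0,0,0,0,0.35,0.2],
    [0,0,0,0,0,0.4,0.2],
    [0,0,0,0,0,0.4,0.2],
  ],
)

```text
time_s: 20.45
position: [0.5788, -0.0594, 0.0274]
tool_rot: [[0.915, -0.404, 0.0], [-0.404, -0.915, -0.0], [0.0, -0.0, -1.0]]
ft_force: [-0.1, 0.5, -0.8]
grip_width: 0.0559
gripper_force: 37.4
```

Emit:
move_arm(
  plan=[
    [0,0,0,0,0,0.1,0.2],
    [0,0,0,0,0,0.15,0.2],
    [0,0,0,0,0,0.15,0.2],
  ],
)

```text
time_s: 20.75
position: [0.579, -0.0594, 0.0267]
tool_rot: [[0.915, -0.404, 0.001], [-0.404, -0.915, -0.0], [0.001, -0.0, -1.0]]
ft_force: [-2.2, 1.0, 5.6]
grip_width: 0.0556
gripper_force: 39.6
```

Emit:
move_arm(
  plan=[
    [0,0,0,0,0,0,0.9],
    [0,0,0,0,0,0,0.9],
    [0,0,0,0,0,0,0.9],
    [0,0,0,0,0,0,0.9],
  ],
)

```text
time_s: 21.15
position: [0.5787, -0.0593, 0.0257]
tool_rot: [[0.915, -0.404, -0.0], [-0.404, -0.915, 0.0], [-0.0, 0.0, -1.0]]
ft_force: [0.1, 0.1, 0.5]
grip_width: 0.081
gripper_force: 0.0
```

Emit:
move_arm(
  plan=[
    [0,0,0,0,0,-2,0.9],
    [0,0,0,0,0,-6,0.9],
    [0,0,0,0,0,-10,0.9],
    [0,0,0,-4,0,-14,1],
    [0,0,0,-5,0,-16,1],
  ],
)

```text
time_s: 21.65
position: [0.5317, -0.0384, 0.188]
tool_rot: [[0.915, -0.403, 0.001], [-0.403, -0.915, -0.0], [0.001, -0.0, -1.0]]
ft_force: [0.7, -0.4, -0.2]
grip_width: 0.0855
gripper_force: 0.0
```

Run:
```python
from h import *
p=env.get_image('wrist');q=env.get_image('top');w=env.get_image('scene')
for n,x,f in(('w',p,1),('t',q,0),('s',w,0)):
  for k in('ring_27','ring_16'):
    for o in env.outline_of(k,x)[:3]:
        e=cen(o['mask']); print(n,k,round(o['conf'],2),np.round(e[1],1),'.032',np.round(atz(ray(x,e[0],f),.032),4),'.009',np.round(atz(ray(x,e[0],f),.009),4))
go([.525,.275,.16],66.2)
u=proj(p,[.578,-.06,.03],1).astype(int)
c=p['color'][...,::-1][max(u[1]-75,0):u[1]+75,u[0]-100:u[0]+100]; cv2.imwrite('pics/w10.png',cv2.resize(c,None,fx=4,fy=4,interpolation=cv2.INTER_CUBIC))
```

```text
w ring_27 0.87 [58.8 60.5] .032 [ 0.5786 -0.0605  0.032 ] .009 [ 0.5774 -0.06    0.009 ]
w ring_27 0.61 [32.1 43.7] .032 [0.5696 0.2273 0.032 ] .009 [0.5678 0.2499 0.009 ]
w ring_27 0.57 [98.1 99.3] .032 [ 0.5798 -0.0607  0.032 ] .009 [ 0.5787 -0.0603  0.009 ]
w ring_16 0.87 [58.8 60.5] .032 [ 0.5786 -0.0605  0.032 ] .009 [ 0.5774 -0.06    0.009 ]
w ring_16 0.61 [32.1 43.7] .032 [0.5696 0.2273 0.032 ] .009 [0.5678 0.2499 0.009 ]
w ring_16 0.57 [98.1 99.3] .032 [ 0.5798 -0.0607  0.032 ] .009 [ 0.5787 -0.0603  0.009 ]
t ring_27 0.74 [20.4 20.9] .032 [0.5636 0.2526 0.032 ] .009 [0.5677 0.2573 0.009 ]
t ring_16 0.74 [20.4 20.9] .032 [0.5636 0.2526 0.032 ] .009 [0.5677 0.2573 0.009 ]
s ring_27 0.74 [29.9 36.1] .032 [ 0.5715 -0.0505  0.032 ] .009 [ 0.584  -0.0691  0.009 ]
s ring_27 0.48 [20.  23.4] .032 [0.5541 0.2665 0.032 ] .009 [0.5661 0.2566 0.009 ]
s ring_16 0.74 [29.9 36.1] .032 [ 0.5715 -0.0505  0.032 ] .009 [ 0.584  -0.0691  0.009 ]
s ring_16 0.48 [20.  23.4] .032 [0.5541 0.2665 0.032 ] .009 [0.5661 0.2566 0.009 ]
t 22.1 tcp [ 0.5331 -0.0393  0.1846] yaw_y -113.83 J [-16.9  22.6  81.3  -0.   76.3  96.9] w 0.0855 F [-0.1 -0.3  0.3]
 turn [ 0.02  0.12 -0.03] shift cm [-13.43 -28.43   2.48]
```

View pics/w10.png

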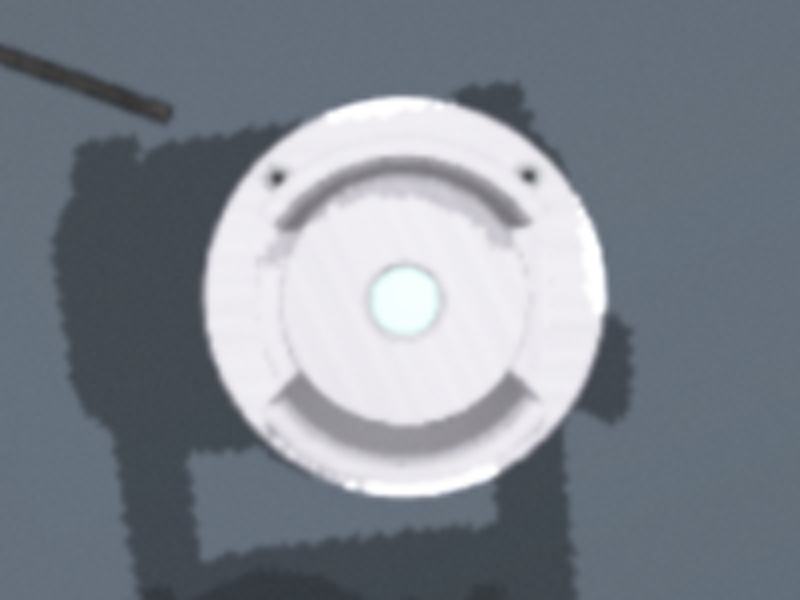

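The 16 mm ring lies centred over the lens, its hole at (404,300). Next is the last ring.

Emit:
move_arm(
  plan=[
    [0,0,0,-2,-4.4,0.4,1],
    [0,0,0,-4,-8.8,0.8,1],
    [0,0,0,-6,-13.2,1.2,1],
    [0,0,0,-8,-17.5,1.6,1],
    [0,0,0,-10,-21.5,2,1],
  ],
)

```text
time_s: 22.6
position: [0.5282, 0.1999, 0.1649]
tool_rot: [[0.915, -0.404, -0.001], [-0.404, -0.915, -0.0], [-0.001, 0.001, -1.0]]
ft_force: [1.0, 0.0, 0.2]
grip_width: 0.0855
gripper_force: 0.0
```

Emit:
move_arm(
  plan=[
    [0,0,0,-1.7,-3.4,0.3,1],
    [0,0,0,-3.4,-6.9,0.5,1],
    [0,0,0,-3.4,-6.9,0.5,1],
    [0,0,0,-3.4,-6.9,0.5,1],
  ],
)

```text
time_s: 23.0
position: [0.5249, 0.2752, 0.1599]
tool_rot: [[0.915, -0.402, -0.001], [-0.402, -0.915, -0.001], [-0.001, 0.001, -1.0]]
ft_force: [0.2, 0.1, -0.5]
grip_width: 0.0855
gripper_force: 0.0
```

Run:
```python
from see import *
see('ring_27',.009)
p=see('ring_27',.009,1)
g=cv2.cvtColor(p['color'],cv2.COLOR_RGB2GRAY)
go([.568,.255,.003],66.2)
o=env.outline_of('ring_27',p)[0]; m=o['mask'].astype(np.uint8)
cs,h=cv2.findContours(m,cv2.RETR_CCOMP,cv2.CHAIN_APPROX_NONE)
for c in cs:
    if len(c)>10: print(cv2.fitEllipse(c))
```

```text
cam [0.588 0.247 0.303]
ring_27 0.72 [567.7  28.3] [31.6 44.7] [ 0.5837 -0.0836  0.009 ]
ring_27 0.69 [318.2 134.7] [62.1 62.8] [0.5675 0.2545 0.009 ]
cam [0.588 0.246 0.303]
ring_27 0.74 [566.7  28.6] [31.3 44.6] [ 0.5834 -0.0833  0.009 ]
t 23.2 tcp [0.5254 0.2737 0.1608] yaw_y -113.9 J [ 16.1  29.3  73.9  -0.   76.8 130. ] w 0.0853 F [ 0.6 -0.6  0.2]
 turn [ 0.01  0.   -0.1 ] shift cm [ 4.65 -0.02 15.78]
((566.670654296875, 28.572031021118164), (31.304546356201172, 44.57999038696289), 134.50546264648438)
```

Emit:
move_arm(
  plan=[
    [0,0,0,3,0,4,1],
    [0,0,0,4.6,0.1,8,1],
    [0,0,0,4.6,0.1,12,1],
    [0,0,0,4.6,0.1,14.5,1],
    [0,0,0,4.6,0.1,15.8,1],
  ],
)

```text
time_s: 23.75
position: [0.5661, 0.2542, 0.0005]
tool_rot: [[0.914, -0.405, -0.003], [-0.405, -0.914, -0.001], [-0.003, 0.002, -1.0]]
ft_force: [0.3, 0.2, -0.4]
grip_width: 0.0851
gripper_force: 0.0
```

Emit:
move_arm(
  plan=[
    [0,0,0,0,0,0,0.2],
    [0,0,0,0,0,0,0.2],
    [0,0,0,0,0,0,0.2],
    [0,0,0,0,0,0,0.2],
    [0,0,0,0,0,0,0.2],
  ],
)

```text
time_s: 24.25
position: [0.5687, 0.255, 0.0066]
tool_rot: [[0.915, -0.404, 0.006], [-0.404, -0.915, 0.0], [0.006, -0.003, -1.0]]
ft_force: [-2.0, -5.4, 12.8]
grip_width: 0.0511
gripper_force: 6.3
```

Emit:
move_arm(
  plan=[
    [0,0,0,0,0,-2,0.2],
    [0,0,0,0,0,-5,0.2],
    [0,0,0,0,0,-10,0.2],
    [0,0,0,0,0,-10,0.2],
    [0,0,0,0,0,-10,0.2],
  ],
)

```text
time_s: 24.75
position: [0.5675, 0.2555, 0.1055]
tool_rot: [[0.915, -0.404, 0.005], [-0.404, -0.915, 0.001], [0.004, -0.003, -1.0]]
ft_force: [-0.6, -0.1, -0.4]
grip_width: 0.0515
gripper_force: 0.0
```

Run:
```python
from held import *
go([.5785,-.060,.11],66.2)
fit(env.get_image('wrist'),'pics/w11.png',.0055)
```

```text
t 24.75 tcp [0.5675 0.2555 0.1055] yaw_y -113.81 J [ 13.4  35.   73.    0.   71.6 127.2] w 0.0515 F [-0.6 -0.1 -0.4]
 turn [-0.18 -0.23 -0.01] shift cm [13.75 28.42 -0.48]
```

View pics/w11.png

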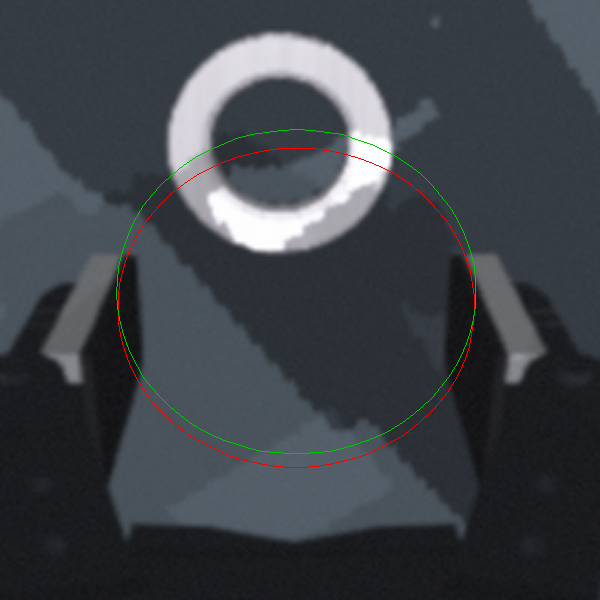

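The grasp missed: the ring still lies on the mat at crop (280,142). At this opening the tips stood about as high as the ring's top face. I re-measure and go 5 mm lower.

Emit:
move_arm(
  plan=[
    [0,0,0,-2,0,-3,1],
    [0,0,0,-4,0,-5,1],
    [0,0,0,-4.5,0,-5,1],
    [0,0,0,-4.5,0,-5,1],
    [0,0,0,-4.5,0,-5,1],
  ],
)

```text
time_s: 25.3
position: [0.5256, 0.2731, 0.1513]
tool_rot: [[0.915, -0.404, -0.002], [-0.404, -0.915, -0.001], [-0.002, 0.002, -1.0]]
ft_force: [0.2, 0.5, -1.0]
grip_width: 0.085
gripper_force: 0.0
```

Run:
```python
from see import *
see('ring_38',.009)
see('ring_38',.009,1)
go([.568,.255,-.002],66.2)
```

```text
cam [0.588 0.245 0.294]
ring_38 0.74 [311.8 136.2] [62.9 64.3] [0.5697 0.258  0.009 ]
ring_38 0.68 [570.9  27.6] [34.  44.4] [ 0.5838 -0.083   0.009 ]
cam [0.589 0.245 0.294]
ring_38 0.87 [570.9  27.6] [32. 43.] [ 0.5838 -0.0832  0.009 ]
t 25.5 tcp [0.5258 0.2731 0.1519] yaw_y -113.85 J [ 16.   29.8  74.6  -0.   75.7 129.9] w 0.0856 F [ 0.1 -0.4 -0.2]
 turn [ 0.05  0.06 -0.05] shift cm [ 4.6  -0.07 15.38]
```

Emit:
move_arm(
  plan=[
    [0,0,0,3,-0.3,4,1],
    [0,0,0,4.6,-0.4,8,1],
    [0,0,0,4.6,-0.4,12,1],
    [0,0,0,4.6,-0.4,14.5,1],
    [0,0,0,4.6,-0.4,15.2,1],
  ],
)

```text
time_s: 26.0
position: [0.568, 0.2578, -0.0026]
tool_rot: [[0.915, -0.404, -0.006], [-0.404, -0.915, -0.001], [-0.005, 0.004, -1.0]]
ft_force: [0.2, 0.4, -0.1]
grip_width: 0.0854
gripper_force: 0.0
```

Emit:
move_arm(
  plan=[
    [0,0,0,0,0,0,1],
    [0,0,0,0,0,0,0.6],
    [0,0,0,0,0,0,0.3],
    [0,0,0,0,0,0,0.2],
    [0,0,0,0,0,0,0.2],
  ],
)

```text
time_s: 26.5
position: [0.5702, 0.2588, 0.0033]
tool_rot: [[0.915, -0.404, 0.004], [-0.404, -0.915, 0.001], [0.003, -0.002, -1.0]]
ft_force: [-2.0, 0.2, 8.5]
grip_width: 0.0566
gripper_force: 35.4
```

Emit:
move_arm(
  plan=[
    [0,0,0,0,0,-2,0.2],
    [0,0,0,0,0,-5,0.2],
    [0,0,0,0,0,-10,0.2],
    [0,0,0,0,0,-10.5,0.2],
    [0,0,0,0,0,-10.5,0.2],
  ],
)

```text
time_s: 27.0
position: [0.57, 0.2588, 0.1083]
tool_rot: [[0.915, -0.404, 0.005], [-0.404, -0.915, 0.001], [0.004, -0.003, -1.0]]
ft_force: [1.1, -0.4, -0.5]
grip_width: 0.0563
gripper_force: 37.4
```

Run:
```python
from held import *
go([.5785,-.060,.11],66.2)
fit(env.get_image('wrist'),'pics/w12.png',.0067)
```

```text
t 27.0 tcp [0.57   0.2588 0.1083] yaw_y -113.8 J [ 13.6  35.2  72.2  -0.   72.3 127.4] w 0.0563 F [ 1.1 -0.4 -0.5]
 turn [-0.17 -0.22 -0.  ] shift cm [13.65 28.82 -0.2 ]
```

View pics/w12.png

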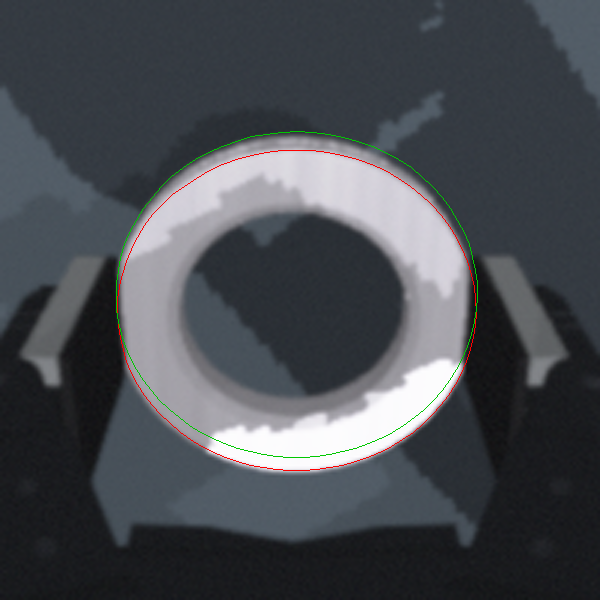

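The 38 mm ring is now held level and centred (hole at (295,305)).

Emit:
move_arm(
  plan=[
    [0,0,0,2,4.2,0,0.2],
    [0,0,0,4,8.4,0,0.2],
    [0,0,0,6,12.7,0,0.2],
    [0,0,0,8,16.9,0,0.2],
    [0,0,0,10,21.1,0,0.2],
  ],
)

```text
time_s: 27.55
position: [0.5746, 0.0234, 0.1044]
tool_rot: [[0.915, -0.404, -0.003], [-0.404, -0.915, 0.0], [-0.003, 0.001, -1.0]]
ft_force: [0.7, -0.2, -0.2]
grip_width: 0.0565
gripper_force: 37.5
```

Emit:
move_arm(
  plan=[
    [0,0,0,1.8,3.9,0,0.2],
    [0,0,0,3.6,7.7,0,0.2],
    [0,0,0,3.6,7.7,0,0.2],
    [0,0,0,3.6,7.7,0,0.2],
  ],
)

```text
time_s: 27.95
position: [0.5767, -0.0602, 0.1045]
tool_rot: [[0.914, -0.405, -0.003], [-0.405, -0.914, 0.001], [-0.003, 0.0, -1.0]]
ft_force: [-1.4, 1.2, -0.8]
grip_width: 0.0565
gripper_force: 37.5
```

Run:
```python
from h import *
go([.5787,-.060,.0333],66.2)
```

```text
t 27.95 tcp [ 0.5767 -0.0602  0.1045] yaw_y -113.92 J [-17.7  31.5  80.2   0.   68.4  96.3] w 0.0565 F [-1.4  1.2 -0.8]
 turn [ 0.    0.16 -0.12] shift cm [ 0.19 -0.1   7.12]
```

Emit:
move_arm(
  plan=[
    [0,0,0,0.1,0,1,0.2],
    [0,0,0,0.1,0,2,0.2],
    [0,0,0,0.1,0,3,0.2],
    [0,0,0,0.1,0,4,0.2],
    [0,0,0,0.1,0,5,0.2],
  ],
)

```text
time_s: 28.45
position: [0.5782, -0.0598, 0.0547]
tool_rot: [[0.915, -0.403, -0.001], [-0.403, -0.915, 0.0], [-0.001, 0.0, -1.0]]
ft_force: [-0.2, 1.0, -0.7]
grip_width: 0.0563
gripper_force: 37.5
```

Emit:
move_arm(
  plan=[
    [0,0,0,0,0,0.8,0.2],
    [0,0,0,0,0,1.4,0.2],
    [0,0,0,0,0,1.7,0.2],
    [0,0,0,0,0,1.7,0.2],
  ],
)

```text
time_s: 28.85
position: [0.5783, -0.0603, 0.0385]
tool_rot: [[0.915, -0.404, -0.0], [-0.404, -0.915, 0.0], [-0.0, 0.0, -1.0]]
ft_force: [-0.4, -0.2, 0.2]
grip_width: 0.0567
gripper_force: 37.5
```

Emit:
move_arm(
  plan=[
    [0,0,0,0,0,0.2,0.2],
    [0,0,0,0,0,0.4,0.2],
    [0,0,0,0,0,0.5,0.2],
    [0,0,0,0,0,0.5,0.2],
  ],
)

```text
time_s: 29.25
position: [0.5783, -0.0602, 0.0338]
tool_rot: [[0.915, -0.404, -0.0], [-0.404, -0.915, 0.0], [-0.0, -0.0, -1.0]]
ft_force: [0.8, -0.3, 0.4]
grip_width: 0.0564
gripper_force: 37.5
```

Emit:
move_arm(
  plan=[
    [0,0,0,0,0,0.1,0.2],
    [0,0,0,0,0,0.1,0.2],
    [0,0,0,0,0,0.1,0.2],
  ],
)

```text
time_s: 29.55
position: [0.5784, -0.0602, 0.0334]
tool_rot: [[0.915, -0.404, 0.001], [-0.404, -0.915, -0.0], [0.001, -0.0, -1.0]]
ft_force: [-2.8, 1.1, 5.0]
grip_width: 0.0565
gripper_force: 38.5
```

Emit:
move_arm(
  plan=[
    [0,0,0,0,0,0,0.9],
    [0,0,0,0,0,0,0.9],
    [0,0,0,0,0,0,0.9],
    [0,0,0,0,0,0,0.9],
  ],
)

```text
time_s: 29.95
position: [0.5783, -0.0602, 0.0327]
tool_rot: [[0.915, -0.404, -0.0], [-0.404, -0.915, 0.0], [-0.0, 0.0, -1.0]]
ft_force: [-1.1, 0.5, 0.6]
grip_width: 0.0807
gripper_force: 0.0
```

Emit:
move_arm(
  plan=[
    [0,0,0,0,0,-2,0.9],
    [0,0,0,0,0,-6,0.9],
    [0,0,0,0,0,-10,0.9],
    [0,0,0,-4,0,-14,1],
    [0,0,0,-5,0,-16,1],
  ],
)

```text
time_s: 30.45
position: [0.5313, -0.0393, 0.195]
tool_rot: [[0.915, -0.403, 0.001], [-0.403, -0.915, -0.0], [0.001, -0.0, -1.0]]
ft_force: [-0.4, -0.4, -0.1]
grip_width: 0.0857
gripper_force: 0.0
```

Run:
```python
from h import *
p=env.get_image('wrist');q=env.get_image('top');w=env.get_image('scene')
for n,x,f in(('w',p,1),('t',q,0),('s',w,0)):
  for k in('ring_38','dust_cap'):
    for o in env.outline_of(k,x)[:2]:
        z=.040 if k[0]=='r' else .013
        e=cen(o['mask']); print(n,k,round(o['conf'],2),np.round(e[1],1),np.round(atz(ray(x,e[0],f),z),4))
go([.4185,-.0594,.16],90)
u=proj(p,[.578,-.06,.03],1).astype(int)
c=p['color'][...,::-1][max(u[1]-75,0):u[1]+75,u[0]-100:u[0]+100]; cv2.imwrite('pics/w13.png',cv2.resize(c,None,fx=4,fy=4,interpolation=cv2.INTER_CUBIC))
```

```text
w ring_38 0.95 [61.  61.4] [ 0.5776 -0.061   0.04  ]
w ring_38 0.59 [36.8 38. ] [ 0.5779 -0.0609  0.04  ]
w dust_cap 0.94 [57.3 63.9] [ 0.4214 -0.0613  0.013 ]
s ring_38 0.53 [10.9 16.3] [ 0.5798 -0.0587  0.04  ]
s dust_cap 0.75 [22.1 27.5] [ 0.4188 -0.0603  0.013 ]
t 30.9 tcp [ 0.5327 -0.0402  0.1916] yaw_y -113.82 J [-17.   22.2  80.7   0.   77.3  96.8] w 0.0854 F [-0.6 -0.1  0. ]
 turn [-1.000e-02  1.300e-01 -2.382e+01] shift cm [-9.66  6.37  3.18]
```

View pics/w13.png

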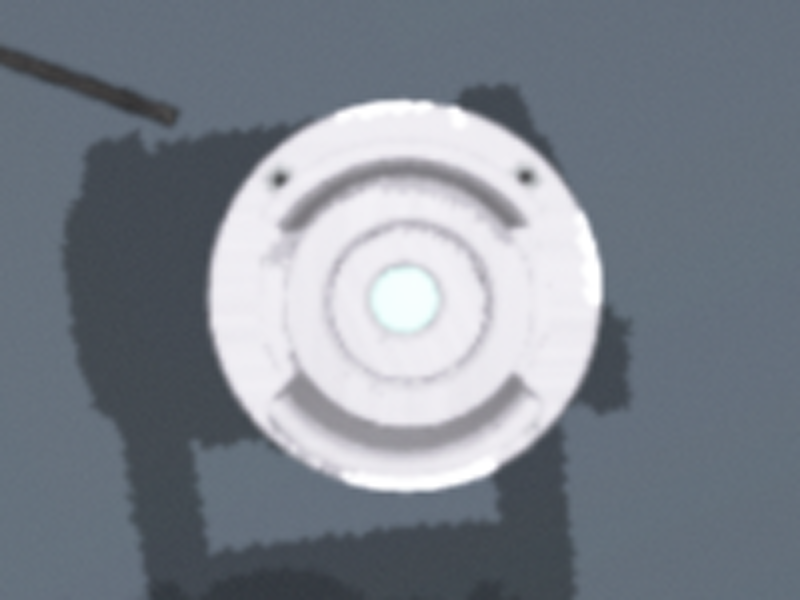

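The rings are stacked concentrically (16 mm hole at (405,300) inside the 38 mm hole). Next is the cap.

Emit:
move_arm(
  plan=[
    [0,0,-6,-2.5,1.6,1,0.3],
    [0,0,-12,-5,3.2,2,0.3],
    [0,0,-18,-7.5,4.9,4,0.3],
    [0,0,-23.8,-9.7,6.4,6,0.3],
    [0,0,-23.8,-9.7,6.4,8,0.3],
  ],
)

```text
time_s: 31.4
position: [0.4155, -0.0594, 0.1118]
tool_rot: [[1.0, 0.001, -0.002], [0.001, -1.0, 0.001], [-0.002, -0.001, -1.0]]
ft_force: [1.2, -0.4, 0.7]
grip_width: 0.0555
gripper_force: 0.0
```

Emit:
move_arm(
  plan=[
    [0,0,0,0,0,0,0.3],
    [0,0,0,0,0,0,0.3],
  ],
)

```text
time_s: 31.6
position: [0.4186, -0.0597, 0.1129]
tool_rot: [[1.0, -0.001, -0.0], [-0.001, -1.0, 0.0], [-0.0, -0.0, -1.0]]
ft_force: [0.6, 0.1, 0.7]
grip_width: 0.0555
gripper_force: 0.0
```

Run:
```python
from h import *
go([.4187,-.0594,.0205],90)
```

```text
t 31.6 tcp [ 0.4186 -0.0597  0.1129] yaw_y -90.03 J [-24.2  17.5 104.1   0.   58.4  65.8] w 0.0555 F [0.6 0.1 0.7]
 turn [-0.01  0.02 -0.03] shift cm [ 0.02 -0.02  9.24]
```

Emit:
move_arm(
  plan=[
    [0,0,0,0,0,4,0.3],
    [0,0,0,0,0,7,0.3],
    [0,0,0,0,0,9,0.3],
    [0,0,0,0,0,9.2,0.3],
    [0,0,0,0,0,9.2,0.3],
  ],
  squeeze=60,
)

```text
time_s: 32.1
position: [0.4189, -0.0597, 0.0214]
tool_rot: [[1.0, 0.0, 0.001], [0.0, -1.0, -0.0], [0.001, 0.0, -1.0]]
ft_force: [0.2, -0.6, 0.8]
grip_width: 0.0557
gripper_force: 0.0
```

Emit:
move_arm(
  plan=[
    [0,0,0,0,0,0,-0.5],
    [0,0,0,0,0,0,-0.6],
    [0,0,0,0,0,0,-0.6],
    [0,0,0,0,0,0,-0.6],
    [0,0,0,0,0,0,-0.6],
  ],
)

```text
time_s: 32.6
position: [0.4188, -0.0597, 0.0223]
tool_rot: [[1.0, -0.0, 0.003], [-0.0, -1.0, -0.001], [0.003, 0.001, -1.0]]
ft_force: [-0.4, 1.5, 9.7]
grip_width: 0.029
gripper_force: 58.4
```

Emit:
move_arm(
  plan=[
    [0,0,0,0,0,-4,-0.6],
    [0,0,0,0,0,-8,-0.6],
    [0,0,0,4,0,-11,-0.6],
    [0,0,0,8,0,-11,-0.6],
    [0,0,0,12,0,-11,-0.6],
  ],
)

```text
time_s: 33.1
position: [0.5398, -0.0594, 0.1331]
tool_rot: [[1.0, -0.0, 0.004], [-0.0, -1.0, -0.001], [0.004, 0.001, -1.0]]
ft_force: [0.5, -0.9, -1.6]
grip_width: 0.0289
gripper_force: 60.1
```

Emit:
move_arm(
  plan=[
    [0,0,0,3.8,0,0,-0.6],
    [0,0,0,3.8,0,0,-0.6],
    [0,0,0,3.8,0,0,-0.6],
  ],
)

```text
time_s: 33.4
position: [0.5759, -0.0592, 0.1309]
tool_rot: [[1.0, 0.0, -0.0], [0.0, -1.0, 0.0], [-0.0, -0.0, -1.0]]
ft_force: [-0.2, 0.1, -1.7]
grip_width: 0.0293
gripper_force: 60.1
```

Run:
```python
from h import *
go([.578,-.0597,.0762],90)
```

```text
t 33.4 tcp [ 0.5759 -0.0592  0.1309] yaw_y -89.99 J [-17.6  29.7  78.6  -0.   71.7  72.4] w 0.0293 F [-0.2  0.1 -1.7]
 turn [-0.01  0.03  0.01] shift cm [0.21 0.05 5.47]
```

Emit:
move_arm(
  plan=[
    [0,0,0,0.2,0.05,1,-0.6],
    [0,0,0,0.2,0.05,2,-0.6],
    [0,0,0,0.2,0.05,3,-0.6],
    [0,0,0,0.2,0.05,4,-0.6],
    [0,0,0,0.2,0.05,4,-0.6],
  ],
)

```text
time_s: 33.9
position: [0.5771, -0.0598, 0.0891]
tool_rot: [[1.0, -0.0, -0.003], [-0.0, -1.0, 0.001], [-0.003, -0.001, -1.0]]
ft_force: [-0.5, -0.8, -2.5]
grip_width: 0.0289
gripper_force: 60.1
```

Emit:
move_arm(
  plan=[
    [0,0,0,0,0,0.3,-0.6],
    [0,0,0,0,0,0.6,-0.6],
    [0,0,0,0,0,0.9,-0.6],
    [0,0,0,0,0,0.9,-0.6],
  ],
)

```text
time_s: 34.3
position: [0.578, -0.0601, 0.0828]
tool_rot: [[1.0, -0.0, 0.001], [-0.0, -1.0, -0.001], [0.001, 0.001, -1.0]]
ft_force: [-3.6, -0.5, 7.6]
grip_width: 0.0293
gripper_force: 61.1
```

Balls are in contact; I press further.

Emit:
move_arm(
  plan=[
    [0,0,0,0,0,0.2,-0.6],
    [0,0,0,0,0,0.4,-0.6],
    [0,0,0,0,0,0.4,-0.6],
  ],
)

```text
time_s: 34.6
position: [0.5777, -0.06, 0.0812]
tool_rot: [[1.0, 0.0, 0.002], [0.0, -1.0, -0.001], [0.002, 0.001, -1.0]]
ft_force: [-13.8, 2.2, 27.1]
grip_width: 0.0295
gripper_force: 63.1
```

Emit:
move_arm(
  plan=[
    [0,0,0,0,0,0.1,-0.6],
    [0,0,0,0,0,0.2,-0.6],
    [0,0,0,0,0,0.2,-0.6],
  ],
)

```text
time_s: 34.9
position: [0.5785, -0.0595, 0.0803]
tool_rot: [[1.0, 0.001, 0.004], [0.001, -1.0, -0.001], [0.004, 0.001, -1.0]]
ft_force: [-12.7, 5.7, 32.2]
grip_width: 0.0289
gripper_force: 65.2
```

Emit:
move_arm(
  plan=[
    [0,0,0,0,0,-0.4,0.3],
    [0,0,0,0,0,-0.4,0.3],
    [0,0,0,0,0,-0.4,0.3],
    [0,0,0,0,0,-4,0.3],
    [0,0,0,-4,0,-8,-1],
  ],
)

```text
time_s: 35.4
position: [0.5443, -0.0605, 0.1508]
tool_rot: [[1.0, 0.0, -0.0], [0.0, -1.0, 0.0], [-0.0, -0.0, -1.0]]
ft_force: [0.2, 0.0, 1.2]
grip_width: 0.0424
gripper_force: 0.0
```

Run:
```python
from h import *
go([.578,-.0597,.10],90)
p=env.get_image('wrist');w=env.get_image('scene')
for n,x,f in(('w',p,1),('s',w,0)):
    for o in env.outline_of('dust_cap',x)[:1]:
        e=cen(o['mask']); print(n,round(o['conf'],2),np.round(e,1) if 0 else np.round(e[1],1),np.round(atz(ray(x,e[0],f),.07),4))
u=proj(p,[.578,-.06,.07],1).astype(int);v=proj(w,[.578,-.06,.07]).astype(int)
c=p['color'][...,::-1][max(u[1]-65,0):u[1]+65,u[0]-70:u[0]+70]; d=w['color'][...,::-1][v[1]-25:v[1]+35,v[0]-30:v[0]+30]
cv2.imwrite('pics/w14.png',np.hstack([cv2.resize(c,(400,int(400*c.shape[0]/c.shape[1])),interpolation=cv2.INTER_CUBIC)[:370],cv2.resize(d,(370,370),interpolation=cv2.INTER_CUBIC)]))
```

```text
t 35.4 tcp [ 0.5443 -0.0605  0.1508] yaw_y -90.0 J [-18.7  25.7  82.2   0.   72.1  71.3] w 0.0424 F [0.2 0.  1.2]
 turn [-0.01  0.01  0.  ] shift cm [ 3.37 -0.07  5.08]
w 0.91 [101.1 103.6] [ 0.5787 -0.0603  0.07  ]
s 0.87 [19.8 26.2] [ 0.5775 -0.0612  0.07  ]
```

View pics/w14.png

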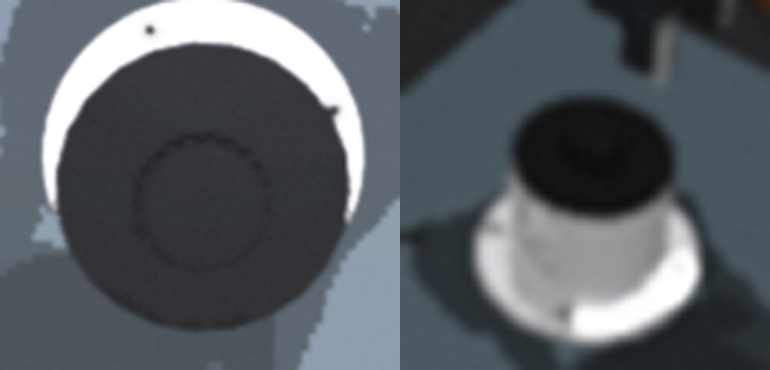

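The cap sits on the barrel, centred. I press its knob with shut fingers to make sure it is home; the knob's top should then be at z≈0.090.

Emit:
move_arm(
  plan=[
    [0,0,0,3.4,0,0,-1],
    [0,0,0,3.4,0,2,-1],
    [0,0,0,3.4,0,4,-1],
    [0,0,0,3.4,0,5.4,-1],
    [0,0,0,3.4,0,5.4,-1],
  ],
)

```text
time_s: 36.1
position: [0.5758, -0.0596, 0.0938]
tool_rot: [[1.0, -0.0, -0.006], [-0.0, -1.0, 0.002], [-0.006, -0.002, -1.0]]
ft_force: [-0.2, 0.5, 0.4]
grip_width: -0.0003
gripper_force: 0.0
```

Emit:
move_arm(
  plan=[
    [0,0,0,0,0,0.2,-1],
    [0,0,0,0,0,0.4,-1],
    [0,0,0,0,0,0.5,-1],
    [0,0,0,0,0,0.5,-1],
  ],
)

```text
time_s: 36.5
position: [0.5768, -0.06, 0.0924]
tool_rot: [[1.0, -0.0, 0.0], [-0.0, -1.0, -0.0], [0.0, 0.0, -1.0]]
ft_force: [-0.3, -0.5, -0.0]
grip_width: 0.0002
gripper_force: 0.0
```

Emit:
move_arm(
  plan=[
    [0,0,0,0,0,0.1,-1],
    [0,0,0,0,0,0.2,-1],
    [0,0,0,0,0,0.3,-1],
    [0,0,0,0,0,0.3,-1],
  ],
)

```text
time_s: 36.9
position: [0.5771, -0.0603, 0.0901]
tool_rot: [[1.0, -0.0, 0.002], [-0.0, -1.0, -0.001], [0.002, 0.001, -1.0]]
ft_force: [-1.6, -0.5, 6.2]
grip_width: -0.0001
gripper_force: 3.2
```

Emit:
move_arm(
  plan=[
    [0,0,0,0,0,0.1,-1],
    [0,0,0,0,0,0.2,-1],
    [0,0,0,0,0,0.2,-1],
  ],
)

```text
time_s: 37.2
position: [0.5772, -0.0603, 0.0899]
tool_rot: [[1.0, -0.0, 0.003], [-0.0, -1.0, -0.001], [0.003, 0.001, -1.0]]
ft_force: [-5.8, 1.3, 22.5]
grip_width: 0.0001
gripper_force: 10.9
```

The knob's top is stiff at z = 0.090, so the cap is fully home. I retreat and hand in.

Emit:
move_arm(
  plan=[
    [0,0,0,0,0,-1,-1],
    [0,0,0,0,0,-5,-1],
    [0,0,0,-3,0,-9,-1],
    [0,0,0,-5,0,-12,-1],
    [0,0,0,-5,0,-12,-1],
  ],
)

```text
time_s: 37.7
position: [0.5264, -0.0601, 0.2115]
tool_rot: [[1.0, -0.0, 0.007], [-0.0, -1.0, -0.002], [0.007, 0.002, -1.0]]
ft_force: [0.4, -0.8, -0.3]
grip_width: -0.0
gripper_force: 0.0
```

Run:
```python
from h import *
p=env.get_image('wrist'); w=env.get_image('scene')
for n,x,f in(('w',p,1),('s',w,0)):
    for o in env.outline_of('dust_cap',x)[:1]:
        e=cen(o['mask']); print(n,round(o['conf'],2),np.round(e[1],1),np.round(atz(ray(x,e[0],f),.07),4))
print(env.close_job())
```

```text
w 0.95 [79.9 80.9] [ 0.5779 -0.0603  0.07  ]
s 0.7 [19.3 27.2] [ 0.5759 -0.0601  0.07  ]
the job is handed in; nothing more can be done
None
```

The collimator is loaded and handed in: lens cell on the bore floor, then the 16 mm and 38 mm rings (the only two on the mat), with the cap pressed home (knob top stiff at z = 0.090) and no bystander touched; the hand-in call returned no verdict.

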